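# Set up the table easel on its prop leg

## Task

Set up the folding table easel: swing its prop leg up under the board until it snaps past its catch and stands fully home against its stop, then lower the drawing board until its back rests on the leg. Leave the other things on the table where they are.

Things in the scene. Friction and masses are not known exactly. Their poses are not given: they have to be found in the camera images.
- easel: wooden table easel, its base fixed on the table; origin under the centre of the base, on the table top; z up. Base: an open frame, 272 mm along its x, from y = -190 to +215 mm, made of two side rails (22 mm wide, 30 mm high, at x = +-125 mm) and three low cross bars at y = -170, +63 and +195 mm (at most 26 mm high). The board and the leg both turn about axes parallel to the easel's x, and both stand or lean in its y-z plane, in the middle of x.
- leg (a joint): angle (rad) of the prop leg about the easel's +x: 0 = lying flat, pointing to the easel's +y; pi/2 = upright; its hard end stop is at 2.304, where it leans back towards the board's hinge (-y). Free at first (let go short of upright it drops back, past upright it leans on the catch, not home), then a springy catch must be overcome from about 1.93 to 2.14 (peak about 0.45 N m, 4 N near the tip); past that it snaps home by itself and the catch holds it against the stop.
- leg_hinge (a point): point on the leg's hinge axis, in the middle of its width, 40 mm above the table, at easel x = 0, y = +63 mm. Turns with the leg: its y axis points along the leg to the tip.
- leg_tip (a point): free end of the leg, 150 mm from its hinge axis. The leg is a plain wooden bar, 20 mm wide (along the easel's x) and 14 mm thick, with a rubber end of 16 mm diameter, just as wide as the bar; its sides are free to be pinched anywhere over the outer half.
- board (a joint): angle (rad) of the drawing board above level: 0 = flat on the base, 1.0 = its steepest stop. It starts at 0.93 to 1.0. Its hinge is stiff and it stays where it is left; about 1 to 5 N pressed squarely on its face near its top edge turns it down. It meets the seated leg at 0.699.
- board_hinge (a point): point on the board's hinge axis, middle of its width, at easel x = 0, y = -170 mm, 40 mm above the table. The board rises from here, leaning towards the easel's +y. Turns with the board: its y axis points up along the board, its z axis out of its upper face.
- board_top (a point): middle of the board's top edge on its upper face, 350 mm from the hinge axis along the board. Plywood board, 270 mm wide along the easel's x, 12 mm thick; its back (underside) lies in the plane of the hinge axis and overhangs the place where the leg stands when seated, so that there the leg is reached only by tools tilted over towards the easel's +y. The upper face is bare, but for a 20 mm high ledge strip along its lowest 30 mm.
- eraser: white block eraser, 30 x 50 x 14 mm, lying between the easel's base rails under the board. A bystander; origin at the centre of its underside.
- brush: flat wooden paint brush, 170 mm long, 8 mm high, lying beyond the leg's free end. A bystander; origin at the centre of its underside.
- paint: white paint bottle, 44 mm diameter, 120 mm high, standing beside the easel on the side away from the robot. A bystander; origin at the centre of its underside.
- tape: roll of paper tape, 80 mm diameter, 25 mm high, lying between the easel's base rails under the board. A bystander; origin at the centre of its underside.
- palette_knife: palette knife, 180 mm long, lying along the easel's hinged end. A bystander; origin at the centre of its underside.
- brush_jar: metal jar with brushes, 76 mm diameter, about 235 mm high in all, standing beside the easel on the side away from the robot. A bystander; origin at the centre of its underside.
- sketch_box: closed wooden sketch box, 220 x 150 x 60 mm, lying flat beyond the leg's free end. A bystander; origin at the centre of its underside.

How it is judged:
By the outcome, as a careful person would: the job done as asked, in the order asked, and still so for the second after the job is handed in, with the robot touching nothing.
It also fails if it takes over 58 s, if anything falls off the work surface, if the arm or the gripper's body presses on something with over 40 N, if the wrist force passes 120 N, or if a joint passes its speed limit or range.

## Robot

A 7-joint arm with a two-finger parallel gripper is mounted at the origin on the work surface. World frame = base frame: x ahead of the robot, y to its left, z up, the work surface at z = 0. Lengths are in m, angles in rad, forces in N, time in s.
With the tool pointing down it reaches from about 0.4 to 0.85 m from the base axis. Payload 4.5 kg.
Tool frame: the origin (TCP) lies between the finger pads; the fingertips stand 11 mm ahead of it and the grasp point (between the pads) lies 8 mm behind it; z points along the fingers, y is the direction in which the jaws open and shut (so a half turn about z gives the same grasp; the last joint's range is limited). The gripper opens to 85 mm and grips with 20 to 120 N. Pads are 22 mm wide; open, the fingers measure 114 mm over their backs; the gripper's body (76 mm by 85 mm) begins 54 mm behind the grasp point. The pads swing forward as they close: fully open they stand 13 mm farther back than shut.
Start: joints at [0.034, 0.689, -0.195, 1.565, 0.157, 0.902, -0.215], TCP at [0.625, 0, 0.242] pointing down, gripper open.
Joint ranges: [-3.01, 3.01], [-0.46, 2.08], [-1.47, 1.51], [0.13, 2.56], [-1, 4.14], [0.04, 2.09], [-2.66, 2.66]. Speed limits (rad/s): [2.57, 2.57, 3.14, 3.14, 3.14, 3.14, 3.14].

## Interface

Orientations are given as a rotation vector (axis times angle).
In Python, from rig import read_state, snapshot, close_job gives the robot as it stands. The module is installed in compiled form; this text tells all that it offers.
- The arm moves only by the tool servo_tool, never from a script. Its argument "steps" is a list of rows, each an object of numbers: "dx", "dy", "dz": the shift along the world's x, y, z each as a share of 250 mm, from -1 to 1; "roll": the turn about the world's z as a share of 1.5 rad, from -1 to 1; "gripper": the gripper's target within -1 to 1 (fully open at 1, half-way at 0, shut at -1). In form: [{"dx": .., "dy": .., "dz": .., "roll": .., "gripper": ..}, ...]. A call has 1 to 20 rows; each row is the pose to reach, as a shift and turn from the pose commanded when the call began; what a row does not reach only later rows make up. A row lasts 1/10 s, in which the tool goes at most 50 mm and 8.59 degrees, less where a joint would pass 70% of its speed; a pose out of reach is approached as far as the arm can. A call with a number of a shift or a turn outside -1 to 1 is refused whole. A call with a gripper value outside its range is refused whole. The fingers move at their own pace and stop on an object; "grip_force" is the grip in N (left out, the last holds). Time passes only in rows, so rows that repeat a pose let the fingers close. It gives the time, the measured TCP pose, the force and the opening at its end, in the units of the state.
- read_state(): the state, without advancing time (a new reading comes with each control period).
- snapshot(name): name is "scene" or "side" or "wrist"; returns a dict with "color" (400x640x3 uint8, blue, green, red), "vertical_fov" (degrees; the focal length in pixels is half the picture's height over the tangent of half this angle, whatever the lens; pixels are square), "cx", "cy" (the principal point, pixels), "rvec" (rotation vector, rad) and "tvec" (3), from world to camera coordinates, as OpenCV has them. Camera axes: x right, y down, z forward; pixel columns grow to the right and rows downward; lengths in m; the calibration is good to about 2 mm. A picture is of the moment at which its call begins. There is no depth.
- close_job(): hands the job in, once; it reports no verdict.
The state is a dict: "clock": time; "joint_positions": joint angles; "dq": joint speeds; "joint_torque": joint torques, N m; "tcp_pos": TCP position; "tcp_rot": TCP orientation; "force": force on the tool from outside, world axes, zero at the start; "ft_torque": the same for the moment, N m; "grip_width": finger opening in m.
Only numpy, scipy, OpenCV 4.12 (cv2) and the standard library are available. Lean on these libraries where they do the work, as an engineer would, in place of code of your own. Each camera call takes 0.05 s, during which the arm holds its last target.

## Working session

There is one attempt and no reset: what is moved stays moved. The work goes in short steps, Python scripts to look and compute and a tool call to move; the robot and the scene stay as the last step left them, time stands still between calls to the robot, and variables do not carry over. Pictures are saved under pics/ and viewed, and the job is handed in when it is done.

Besides the shell and the picture viewer there is one more tool, called after "Emit:" as name(argument=value, ...), one argument or row to a line, values as JSON. servo_tool: Moves the arm, as the interface text tells. Its arguments: {"type":"object","properties":{"steps":{"type":"array"},"grip_force":{"type":"number"}},"required":["steps"]}

```bash
mkdir -p pics
cat > h.py <<'E'
import numpy as np,cv2
from rig import read_state,snapshot
def cam(s):
    f=200/np.tan(np.radians(s["vertical_fov"])/2)
    K=np.array([[f,0,s["cx"]],[0,f,s["cy"]],[0,0,1.]])
    return K,cv2.Rodrigues(np.array(s["rvec"],float))[0],np.array(s["tvec"],float).ravel()
def ray(s,u,v):
    K,R,t=cam(s); d=R.T@np.linalg.inv(K)@np.array([u,v,1.]); return -R.T@t,d
def plane(s,u,v,z):
    c,d=ray(s,u,v); return c+d*(z-c[2])/d[2]
def proj(s,p):
    K,R,t=cam(s); q=K@(R@np.array(p,float)+t); return q[:2]/q[2]
E
python3 - <<'E'
from h import *
import pickle
print(read_state())
for n in ["scene","side","wrist"]:
    s=snapshot(n); cv2.imwrite(f"pics/{n}0.png",s["color"]); pickle.dump(s,open(f"{n}0.pkl","wb"))
    K,R,t=cam(s); print(n,(-R.T@t).round(3),R[2].round(2),K[0,0])
E
```

```text
{'clock': 0.0, 'joint_positions': array([ 0.03380045,  0.69001002, -0.19450154,  1.56634818,  0.1573134 ,
        0.90249712, -0.21507498]), 'dq': array([-1.21297599e-03,  7.54373167e-05,  8.52887509e-05,  1.20083740e-03,
       -6.10811413e-04,  1.36886515e-05, -8.49201340e-04]), 'joint_torque': array([ 1.13546095e-03, -5.39627159e+01, -1.26661520e+00, -1.58547074e+01,
        9.07521317e-03,  9.41080711e-03,  5.53111545e-05]), 'tcp_pos': array([ 6.24368314e-01, -5.98801650e-05,  2.41466362e-01]), 'tcp_rot': array([-2.22046444, -2.2207047 ,  0.00223767]), 'force': array([ 0.13039866, -0.61141342, -0.24431447]), 'ft_torque': array([-0.00328884, -0.02294517, -0.01494031]), 'grip_width': 0.08560303227222817}
scene [ 1.171 -0.104  0.842] [-0.59  0.18 -0.79] 423.6547092932332
side [0.239 0.795 0.856] [ 0.32 -0.62 -0.72] 418.99885516476314
wrist [0.624 0.072 0.374] [-0.   -0.28 -0.96] 342.5470857845431
```

View pics/scene0.png

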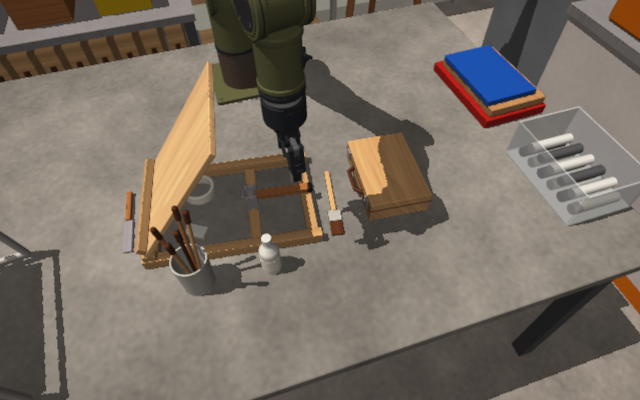

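View pics/side0.png

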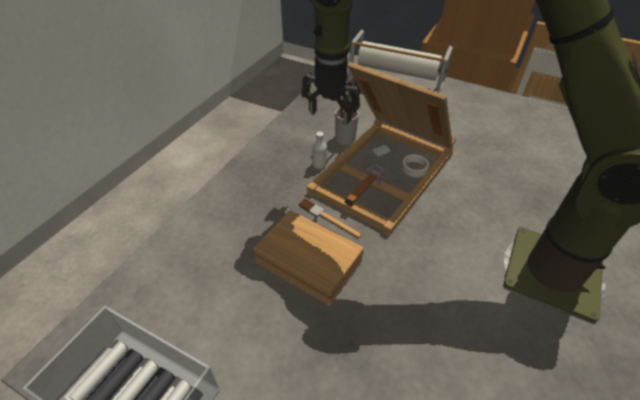

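View pics/wrist0.png

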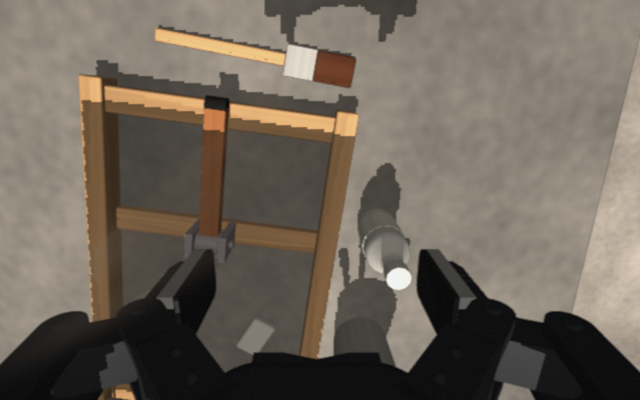

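The wrist view shows the leg, with its black tip at about (216,103) and hinge at (210,240), and the base's far end between about (80,75) and (357,113). I'll zoom in for exact pixels.

Run:
```python
from h import *
import pickle
s=pickle.load(open("wrist0.pkl","rb"))
c=s["color"][55:275,70:370]; cv2.imwrite("pics/w0z.png",cv2.resize(c,None,fx=2.6,fy=2.6,interpolation=cv2.INTER_CUBIC))
s=pickle.load(open("scene0.pkl","rb"))
c=s["color"][50:280,110:350]; cv2.imwrite("pics/s0z.png",cv2.resize(c,None,fx=2.5,fy=2.5,interpolation=cv2.INTER_CUBIC))
s=pickle.load(open("side0.pkl","rb"))
c=s["color"][50:240,290:470]; cv2.imwrite("pics/d0z.png",cv2.resize(c,None,fx=3,fy=3,interpolation=cv2.INTER_CUBIC))
```

```text
(no output)
```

View pics/w0z.png

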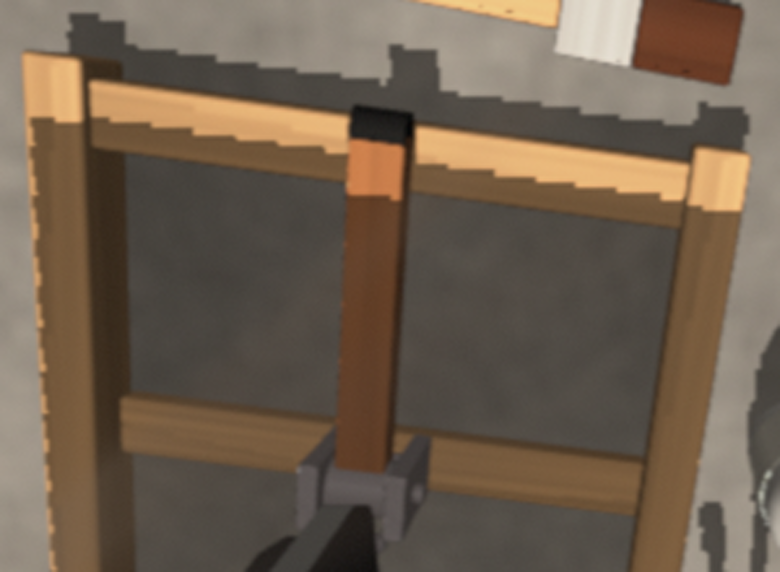

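View pics/s0z.png

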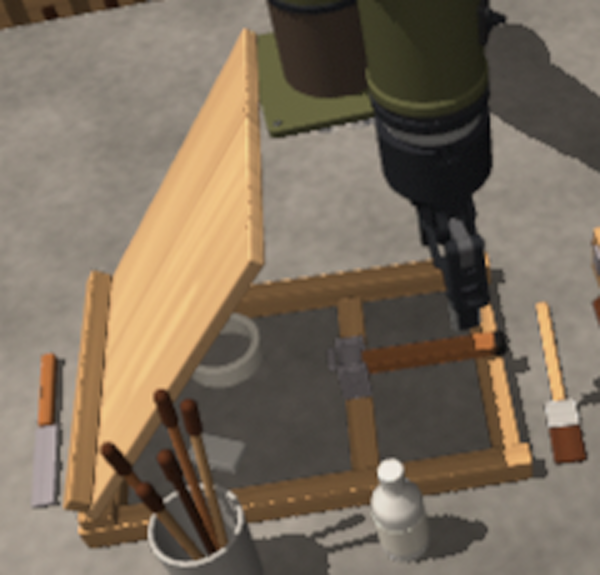

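View pics/d0z.png

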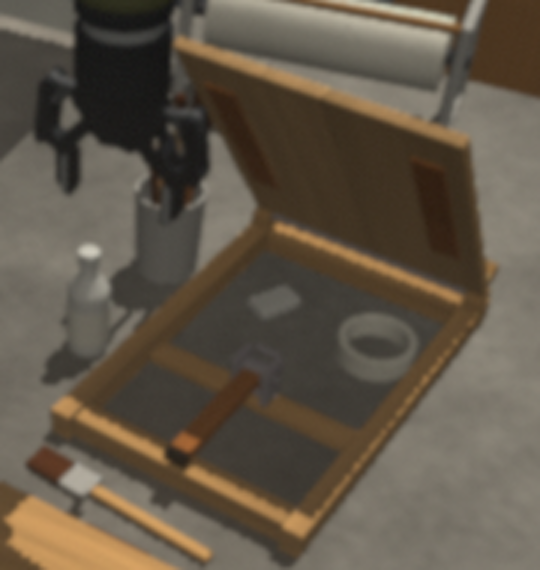

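```bash
cat > pose.py <<'E'
from h import *
import pickle
w=pickle.load(open("wrist0.pkl","rb"));sc=pickle.load(open("scene0.pkl","rb"));sd=pickle.load(open("side0.pkl","rb"))
z=lambda u,v:(70+u/2.6,55+v/2.6)
L=plane(w,*z(22,52),.03);R=plane(w,*z(750,152),.03)
ex=(R-L)/np.linalg.norm(R-L)
print("corners",L.round(4),R.round(4),np.linalg.norm(R-L),"yaw",np.arctan2(ex[1],ex[0]))
tip=plane(w,*z(382,108),.045);root=plane(w,*z(364,470),.047)
d=tip-root;print("tip",tip.round(4),root.round(4),"yaw leg",np.arctan2(-d[0],d[1]),np.linalg.norm(d))
yaw=np.arctan2(ex[1],ex[0])
ey=np.array([-ex[1],ex[0],0])
O=(L+R)/2-.215*ey; O[2]=0
print("O",O.round(4),"tip pred",(O+.213*ey).round(4),"hinge",(O+.063*ey).round(4))
E
cat >> pose.py <<'E'
def W(x,y,z): return O+x*ex+y*ey+np.array([0,0,z])
if __name__=="__main__":
  # near(px x+) corners of base in scene and side
  for n,s in (("scene",sc),("side",sd)):
    for p in [(-.136,.215,.03),(.136,.215,.03),(.136,-.19,.03),(-.136,-.19,.03)]: print(n,p,proj(s,W(*p)).round(1))
    for a in (.93,.95,.97,1.0):
      print(a,[proj(s,W(x,-.17+.35*np.cos(a),.04+.35*np.sin(a))).round(1).tolist() for x in(-.135,.135)])
E
python3 pose.py
```

```text
corners [0.3981 0.0863 0.03  ] [0.6656 0.0502 0.03  ] 0.2699583223209431 yaw -0.13397935769246008
tip [0.5324 0.0666 0.045 ] [ 0.5142 -0.0722  0.047 ] yaw leg -0.130112786453487 0.13996863571874643
O [ 0.5031 -0.1448  0.    ] tip pred [0.5316 0.0663 0.    ] hinge [ 0.5115 -0.0824  0.    ]
scene (-0.136, 0.215, 0.03) [304.1 150.1]
scene (0.136, 0.215, 0.03) [322.6 234.4]
scene (0.136, -0.19, 0.03) [140.2 263.8]
scene (-0.136, -0.19, 0.03) [148.6 171.9]
0.93 [[214.3, 63.9], [218.4, 156.7]]
0.95 [[211.2, 62.5], [214.6, 155.5]]
0.97 [[207.9, 61.1], [210.6, 154.3]]
1.0 [[203.0, 59.2], [204.5, 152.6]]
side (-0.136, 0.215, 0.03) [390.9 228.6]
side (0.136, 0.215, 0.03) [306.5 185.7]
side (0.136, -0.19, 0.03) [377.9 118.8]
side (-0.136, -0.19, 0.03) [453.3 148.6]
0.93 [[443.2, 100.7], [345.8, 66.6]]
0.95 [[444.6, 98.1], [347.1, 64.3]]
0.97 [[446.0, 95.5], [348.4, 62.0]]
1.0 [[448.1, 91.7], [350.4, 58.5]]
```

Measured pose: easel origin is about (0.503, -0.145) with yaw -0.132, and the board is at about 0.95 rad. Next I go over the leg's tip and descend.

Emit:
servo_tool(
  steps=[
    {"dx": -0.1, "dy": 0.06, "dz": 0, "roll": -0.03, "gripper": 0.3},
    {"dx": -0.2, "dy": 0.12, "dz": 0, "roll": -0.06, "gripper": 0.3},
    {"dx": -0.3, "dy": 0.18, "dz": -0.1, "roll": -0.088, "gripper": 0.3},
    {"dx": -0.377, "dy": 0.226, "dz": -0.2, "roll": -0.088, "gripper": 0.3},
    {"dx": -0.377, "dy": 0.226, "dz": -0.35, "roll": -0.088, "gripper": 0.3},
    {"dx": -0.377, "dy": 0.226, "dz": -0.5, "roll": -0.088, "gripper": 0.3},
    {"dx": -0.377, "dy": 0.226, "dz": -0.5, "roll": -0.088, "gripper": 0.3},
    {"dx": -0.377, "dy": 0.226, "dz": -0.5, "roll": -0.088, "gripper": 0.3},
  ],
  grip_force=30,
)

```text
clock: 0.95
tcp_pos: [0.5307, 0.0564, 0.1174]
tcp_rot: [-2.363, -2.07, 0.002]
force: [0.3, 0.7, 1.6]
grip_width: 0.0556
```

Run:
```python
from h import *
for n in ["wrist","side"]:
    s=snapshot(n); cv2.imwrite(f"pics/{n}1.png",s["color"])
print(read_state()["tcp_pos"],read_state()["tcp_rot"])
```

```text
[0.53212322 0.05661824 0.11897961] [2.36227604 2.06853382 0.0042542 ]
```

View pics/wrist1.png

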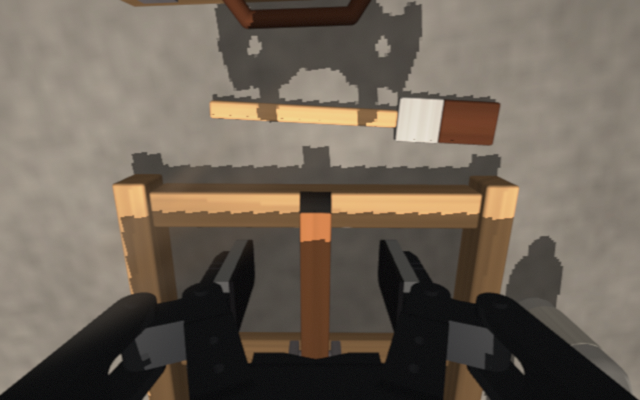

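View pics/side1.png

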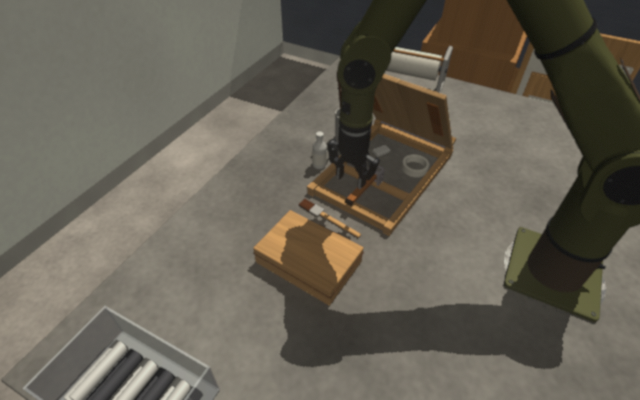

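The leg (image x about 316) is centred between the fingers. I'll descend and pinch.

Emit:
servo_tool(
  steps=[
    {"dx": 0, "dy": 0, "dz": -0.1, "roll": 0, "gripper": 0.3},
    {"dx": 0, "dy": 0, "dz": -0.2, "roll": 0, "gripper": 0.3},
    {"dx": 0, "dy": 0, "dz": -0.3, "roll": 0, "gripper": 0.3},
    {"dx": 0, "dy": 0, "dz": -0.3, "roll": 0, "gripper": 0.3},
    {"dx": 0, "dy": 0, "dz": -0.3, "roll": 0, "gripper": -1},
    {"dx": 0, "dy": 0, "dz": -0.3, "roll": 0, "gripper": -1},
    {"dx": 0, "dy": 0, "dz": -0.3, "roll": 0, "gripper": -1},
    {"dx": 0, "dy": 0, "dz": -0.3, "roll": 0, "gripper": -1},
    {"dx": 0, "dy": 0, "dz": -0.3, "roll": 0, "gripper": -1},
  ],
  grip_force=30,
)

```text
clock: 1.95
tcp_pos: [0.5302, 0.0569, 0.0442]
tcp_rot: [-2.363, -2.07, -0.0]
force: [-3.0, 0.8, 8.2]
grip_width: 0.0194
```

Run:
```python
from h import *
for n in ["wrist"]:
    s=snapshot(n); cv2.imwrite(f"pics/{n}2.png",s["color"])
r=read_state();print(r["tcp_pos"],r["force"],r["ft_torque"],r["grip_width"])
```

```text
[0.53021476 0.0568818  0.04414637] [-3.04772088  0.99238969  7.10131692] [ 0.19414675  0.75109738 -0.05423888] 0.01924557736863426
```

View pics/wrist2.png

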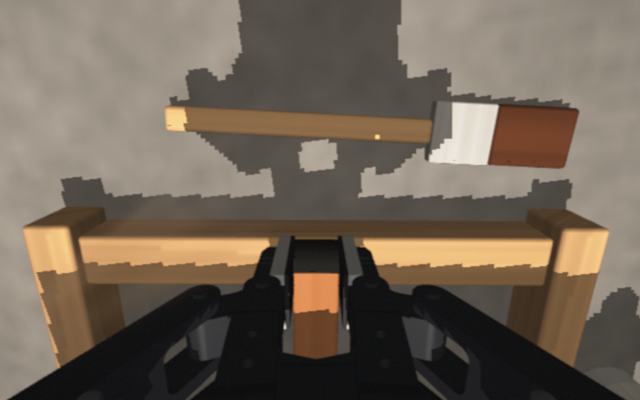

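Pinched: 19 mm opening on the 20 mm bar. Swinging it up along its arc to about 1.2 rad.

Emit:
servo_tool(
  steps=[
    {"dx": 0, "dy": -0.003, "dz": 0.056, "roll": 0, "gripper": -1},
    {"dx": -0.001, "dy": -0.011, "dz": 0.111, "roll": 0, "gripper": -1},
    {"dx": -0.003, "dy": -0.025, "dz": 0.165, "roll": 0, "gripper": -1},
    {"dx": -0.006, "dy": -0.044, "dz": 0.218, "roll": 0, "gripper": -1},
    {"dx": -0.009, "dy": -0.068, "dz": 0.268, "roll": 0, "gripper": -1},
    {"dx": -0.013, "dy": -0.097, "dz": 0.316, "roll": 0, "gripper": -1},
    {"dx": -0.018, "dy": -0.131, "dz": 0.361, "roll": 0, "gripper": -1},
    {"dx": -0.023, "dy": -0.168, "dz": 0.402, "roll": 0, "gripper": -1},
    {"dx": -0.028, "dy": -0.21, "dz": 0.439, "roll": 0, "gripper": -1},
    {"dx": -0.034, "dy": -0.255, "dz": 0.471, "roll": 0, "gripper": -1},
    {"dx": -0.041, "dy": -0.303, "dz": 0.499, "roll": 0, "gripper": -1},
    {"dx": -0.048, "dy": -0.354, "dz": 0.522, "roll": 0, "gripper": -1},
    {"dx": -0.048, "dy": -0.354, "dz": 0.522, "roll": 0, "gripper": -1},
  ],
)

```text
clock: 3.3
tcp_pos: [0.5178, -0.0338, 0.174]
tcp_rot: [-2.365, -2.067, 0.001]
force: [-5.0, 3.0, 0.9]
grip_width: 0.0195
```

Run:
```python
from h import *
a=[]
for n,(x,y) in {"wrist":(0,0),"side":(250,30),"scene":(110,0)}.items():
    s=snapshot(n); c=s["color"]
    if n!="wrist": c=cv2.resize(c[y:y+230,x:x+260],None,fx=1.74,fy=1.74)[:400]
    a.append(c if n!="wrist" else cv2.resize(c,(460,288)))
    cv2.imwrite(f"pics/{n}3.png",a[-1])
r=read_state();print(r["tcp_pos"],r["force"],r["ft_torque"],r["grip_width"])
```

```text
[ 0.51799041 -0.03271755  0.17355777] [-5.54634471  1.12005225  2.36435588] [ 0.28729955  1.18442119 -0.01026205] 0.019326795459476943
```

View pics/side3.png

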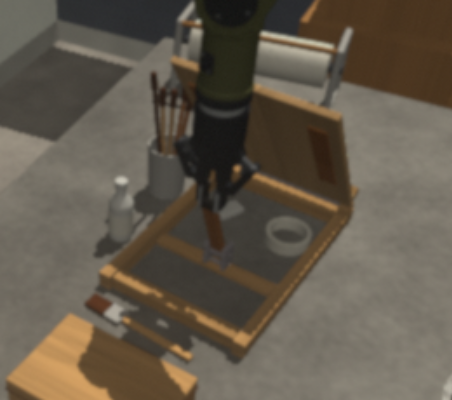

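View pics/scene3.png

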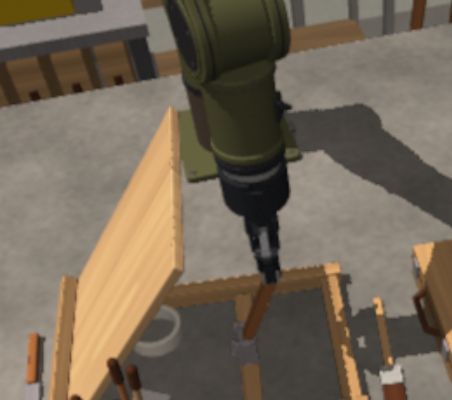

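View pics/wrist3.png

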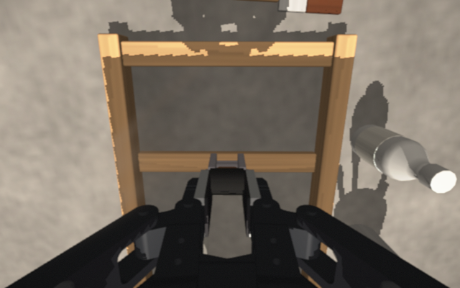

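Leg held at about 1.2 rad. Continuing to about 1.5, watching for board contact.

Emit:
servo_tool(
  steps=[
    {"dx": -0.004, "dy": -0.026, "dz": 0.01, "roll": 0, "gripper": -1},
    {"dx": -0.007, "dy": -0.052, "dz": 0.018, "roll": 0, "gripper": -1},
    {"dx": -0.011, "dy": -0.08, "dz": 0.025, "roll": 0, "gripper": -1},
    {"dx": -0.014, "dy": -0.107, "dz": 0.03, "roll": 0, "gripper": -1},
    {"dx": -0.018, "dy": -0.135, "dz": 0.034, "roll": 0, "gripper": -1},
    {"dx": -0.022, "dy": -0.162, "dz": 0.037, "roll": 0, "gripper": -1},
    {"dx": -0.022, "dy": -0.162, "dz": 0.037, "roll": 0, "gripper": -1},
    {"dx": -0.022, "dy": -0.162, "dz": 0.037, "roll": 0, "gripper": -1},
  ],
)

```text
clock: 4.25
tcp_pos: [0.5125, -0.0728, 0.1829]
tcp_rot: [-2.363, -2.069, 0.001]
force: [-6.8, 2.7, 4.4]
grip_width: 0.019
```

```bash
cat > look.py <<'E'
from h import *
import sys
k=sys.argv[1]
for n,(x,y) in {"wrist":(0,0),"side":(270,30),"scene":(110,20)}.items():
    s=snapshot(n); c=s["color"]
    if n!="wrist": c=cv2.resize(c[y:y+220,x:x+220],None,fx=2.2,fy=2.2,interpolation=cv2.INTER_CUBIC)
    else: c=cv2.resize(c,(460,288)); 
    cv2.imwrite(f"pics/{n}{k}.png",c)
a=[cv2.imread(f"pics/{n}{k}.png") for n in("side","scene")]
cv2.imwrite(f"pics/both{k}.png",cv2.resize(np.hstack(a),(800,400)))
r=read_state();p=r["tcp_pos"]
ex=np.array([.9912,-.1325]);ey=np.array([.1325,.9912]);d=p[:2]-np.array([.5031,-.1448])
print("easel xy",d@ex,d@ey,"z",p[2],"F",r["force"].round(1),"M",r["ft_torque"].round(2),r["grip_width"],r["clock"])
E
python3 look.py 4
```

```text
easel xy -0.0002176033364120751 0.07269012969121705 z 0.18288537053682402 F [-5.3  2.1  2.9] M [ 0.67  1.22 -0.04] 0.019435614355978584 4.4
```

View pics/both4.png

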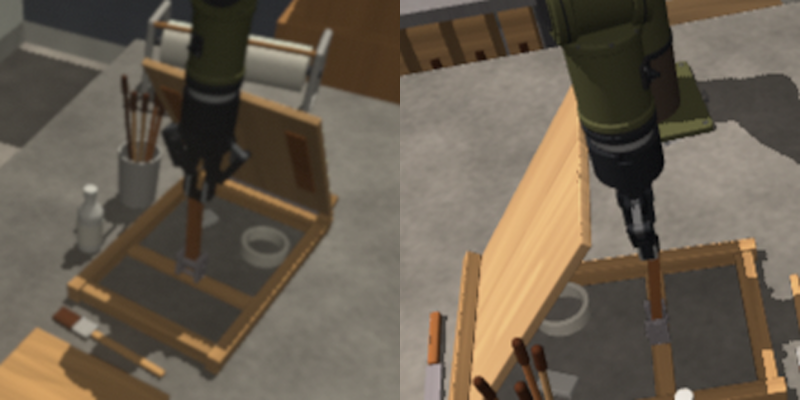

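Emit:
servo_tool(
  steps=[
    {"dx": -0.002, "dy": -0.015, "dz": 0, "roll": 0, "gripper": -1},
    {"dx": -0.004, "dy": -0.03, "dz": 0, "roll": 0, "gripper": -1},
    {"dx": -0.006, "dy": -0.044, "dz": 0, "roll": 0, "gripper": -1},
    {"dx": -0.006, "dy": -0.044, "dz": 0, "roll": 0, "gripper": -1},
  ],
)

```text
clock: 4.8
tcp_pos: [0.5115, -0.0804, 0.1833]
tcp_rot: [-2.357, -2.073, -0.004]
force: [-6.2, 9.2, 7.9]
grip_width: 0.0192
```

```bash
python3 look.py 5
```

```text
easel xy -0.00022229600595670486 0.06482616561062989 z 0.1832670118213713 F [-7.   9.4  7. ] M [1.48 1.51 0.09] 0.01907575560662839 4.95
```

View pics/both5.png

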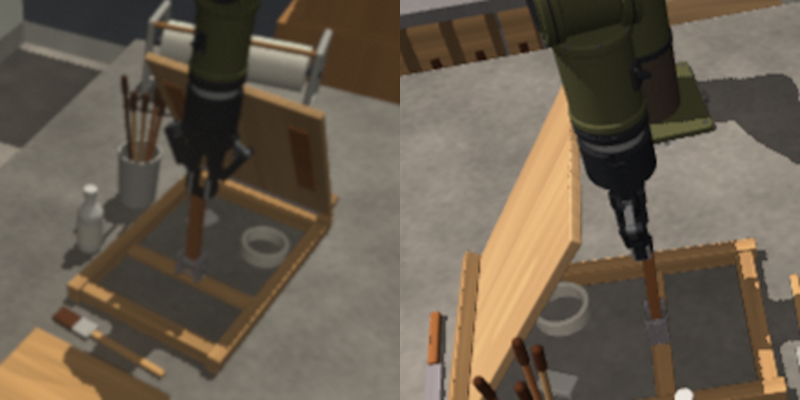

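The body is nudging the board back (9 N), and it yields toward its stop. Continuing gently.

Emit:
servo_tool(
  steps=[
    {"dx": -0.002, "dy": -0.012, "dz": 0, "roll": 0, "gripper": -1},
    {"dx": -0.003, "dy": -0.024, "dz": 0, "roll": 0, "gripper": -1},
    {"dx": -0.003, "dy": -0.024, "dz": 0, "roll": 0, "gripper": -1},
  ],
)

```text
clock: 5.25
tcp_pos: [0.5105, -0.0874, 0.1832]
tcp_rot: [-2.358, -2.072, -0.002]
force: [-5.7, 6.0, 6.8]
grip_width: 0.0193
```

```bash
python3 look.py 6
```

```text
easel xy -0.00023685380020608995 0.057663619842607476 z 0.18320996188628627 F [-6.   6.7  7.2] M [1.32 1.52 0.04] 0.018838284633018322 5.4
```

Emit:
servo_tool(
  steps=[
    {"dx": -0.001, "dy": -0.01, "dz": 0, "roll": 0, "gripper": -1},
    {"dx": -0.003, "dy": -0.02, "dz": 0, "roll": 0, "gripper": -1},
    {"dx": -0.003, "dy": -0.02, "dz": 0, "roll": 0, "gripper": -1},
  ],
)

```text
clock: 5.7
tcp_pos: [0.5101, -0.0904, 0.1831]
tcp_rot: [-2.356, -2.073, -0.005]
force: [-5.6, 11.8, 5.0]
grip_width: 0.0189
```

```bash
python3 look.py 7
```

```text
easel xy -0.0002488549443927902 0.054861693946920594 z 0.1830585027822895 F [-5.7 11.4  5.6] M [ 1.84  1.28 -0.01] 0.018724644228838568 5.85
```

View pics/both7.png

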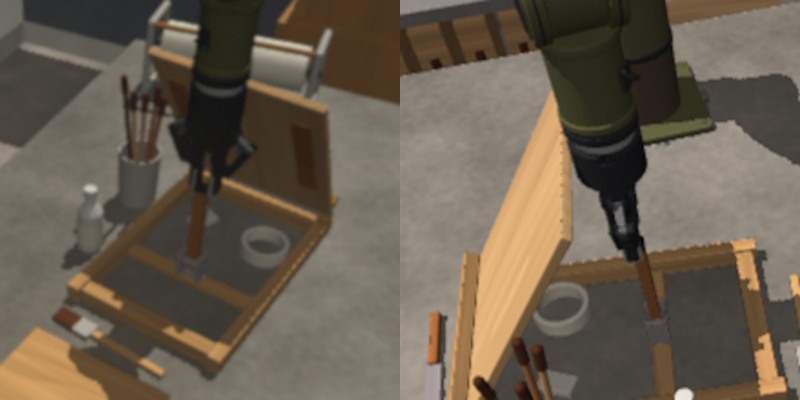

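View pics/wrist7.png

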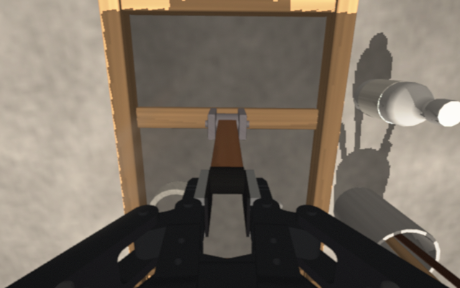

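The leg is past upright (about 1.63 rad). Releasing it onto the catch.

Emit:
servo_tool(
  steps=[
    {"dx": 0, "dy": 0, "dz": 0, "roll": 0, "gripper": 0.3},
    {"dx": 0, "dy": 0, "dz": 0, "roll": 0, "gripper": 0.3},
    {"dx": 0, "dy": 0, "dz": 0, "roll": 0, "gripper": 0.3},
    {"dx": 0, "dy": 0, "dz": 0, "roll": 0, "gripper": 0.3},
    {"dx": 0, "dy": 0, "dz": 0, "roll": 0, "gripper": 0.3},
  ],
)

```text
clock: 6.35
tcp_pos: [0.5113, -0.0909, 0.1825]
tcp_rot: [-2.357, -2.074, -0.007]
force: [-3.1, 11.5, -3.9]
grip_width: 0.0557
```

```bash
python3 look.py 8
```

```text
easel xy 0.0010139382318313404 0.05453723684064706 z 0.18247680391379814 F [-2.1 11.7 -4.2] M [ 0.85  0.15 -0.15] 0.05576925909363387 6.5
```

View pics/both8.png

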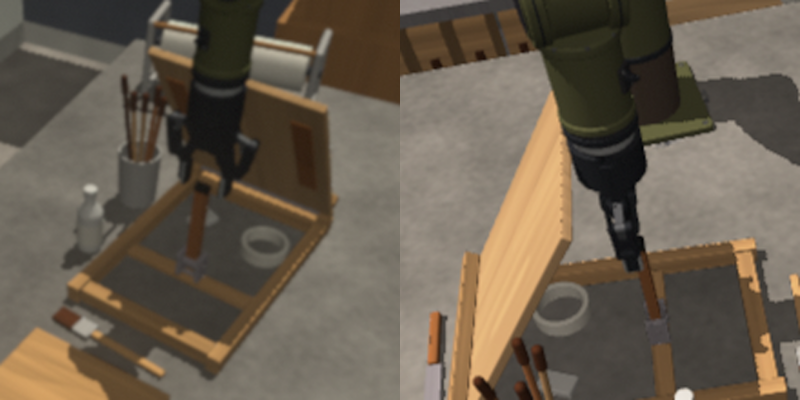

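View pics/wrist8.png

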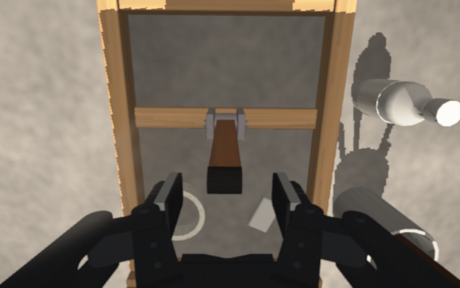

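The leg leans on the catch on its own. Now I back away toward +y and roll the jaws along the easel's y, so an opened finger's back can push the leg from behind while the body stays clear of the board.

Emit:
servo_tool(
  steps=[
    {"dx": 0.014, "dy": 0.104, "dz": 0, "roll": 0, "gripper": 0.3},
    {"dx": 0.028, "dy": 0.208, "dz": 0, "roll": 0, "gripper": 0.3},
    {"dx": 0.042, "dy": 0.312, "dz": 0, "roll": 0, "gripper": 0.6},
    {"dx": 0.056, "dy": 0.416, "dz": 0, "roll": 0.08, "gripper": 1},
    {"dx": 0.056, "dy": 0.416, "dz": 0, "roll": 0.17, "gripper": 1},
    {"dx": 0.056, "dy": 0.416, "dz": 0, "roll": 0.26, "gripper": 1},
    {"dx": 0.056, "dy": 0.416, "dz": 0, "roll": 0.35, "gripper": 1},
    {"dx": 0.056, "dy": 0.416, "dz": 0, "roll": 0.44, "gripper": 1},
    {"dx": 0.056, "dy": 0.416, "dz": 0, "roll": 0.53, "gripper": 1},
    {"dx": 0.056, "dy": 0.416, "dz": 0, "roll": 0.62, "gripper": 1},
    {"dx": 0.056, "dy": 0.416, "dz": 0, "roll": 0.71, "gripper": 1},
    {"dx": 0.056, "dy": 0.416, "dz": 0, "roll": 0.8, "gripper": 1},
    {"dx": 0.056, "dy": 0.416, "dz": 0, "roll": 0.9, "gripper": 1},
    {"dx": 0.056, "dy": 0.416, "dz": 0, "roll": 1.0, "gripper": 1},
    {"dx": 0.056, "dy": 0.416, "dz": 0, "roll": 1.0, "gripper": 1},
  ],
)

```text
clock: 8.0
tcp_pos: [0.5266, 0.0085, 0.183]
tcp_rot: [0.32, 3.121, 0.002]
force: [-0.2, 0.3, 0.4]
grip_width: 0.0854
```

```bash
python3 look.py 9; python3 -c "
from h import *
r=read_state();print(r['joint_positions'].round(2),cv2.Rodrigues(r['tcp_rot'])[0].round(3))"
```

```text
easel xy 0.001776517573697285 0.15544836848087648 z 0.18264314869927578 F [0.1 0.9 0.2] M [-0.03  0.02  0.02] 0.0855909580045785 8.15
[ 0.25  0.7  -0.59  1.92  0.59  0.7   0.67] [[-0.979  0.205  0.003]
 [ 0.205  0.979  0.   ]
 [-0.002  0.001 -1.   ]]
```

View pics/both9.png

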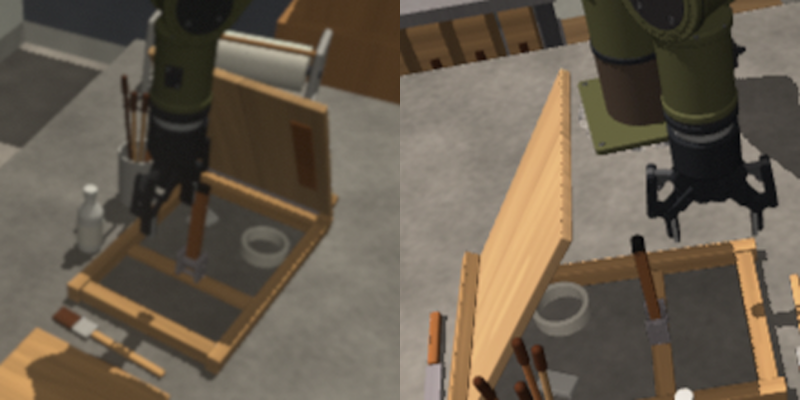

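View pics/wrist9.png

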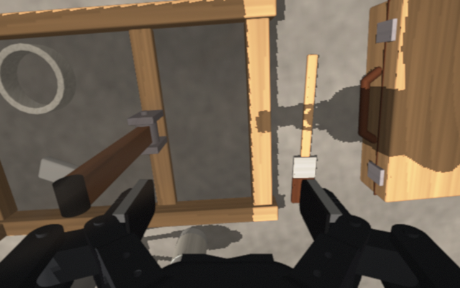

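Emit:
servo_tool(
  steps=[
    {"dx": -0.005, "dy": 0, "dz": -0.1, "roll": 0.05, "gripper": 1},
    {"dx": -0.007, "dy": 0, "dz": -0.2, "roll": 0.05, "gripper": 1},
    {"dx": -0.007, "dy": 0, "dz": -0.3, "roll": 0.05, "gripper": 1},
    {"dx": -0.017, "dy": -0.08, "dz": -0.3, "roll": 0.05, "gripper": 1},
    {"dx": -0.028, "dy": -0.16, "dz": -0.3, "roll": 0.05, "gripper": 1},
    {"dx": -0.033, "dy": -0.2, "dz": -0.3, "roll": 0.05, "gripper": 1},
    {"dx": -0.038, "dy": -0.238, "dz": -0.3, "roll": 0.05, "gripper": 1},
    {"dx": -0.038, "dy": -0.238, "dz": -0.3, "roll": 0.05, "gripper": 1},
  ],
)

```text
clock: 8.95
tcp_pos: [0.516, -0.0478, 0.1078]
tcp_rot: [0.201, 3.132, 0.007]
force: [-0.1, 5.1, 1.0]
grip_width: 0.0854
```

```bash
python3 look.py 10
```

```text
easel xy -0.00017910802549876324 0.098028229028914 z 0.10775557195744323 F [-0.2  6.   1.8] M [ 0.73 -0.05 -0.01] 0.08546433185350413 9.1
```

View pics/both10.png

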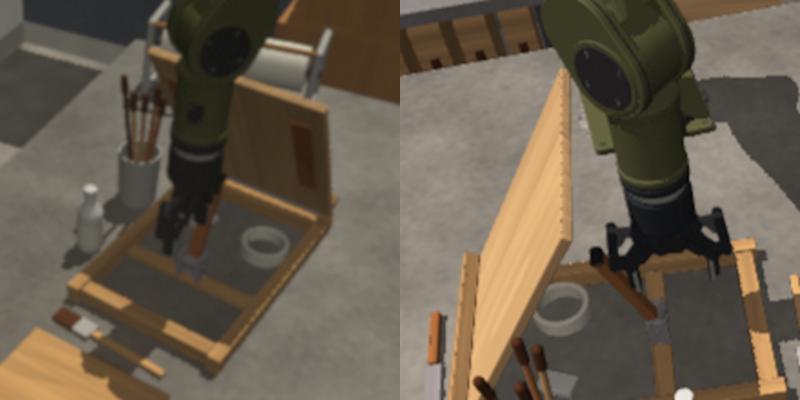

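View pics/wrist10.png

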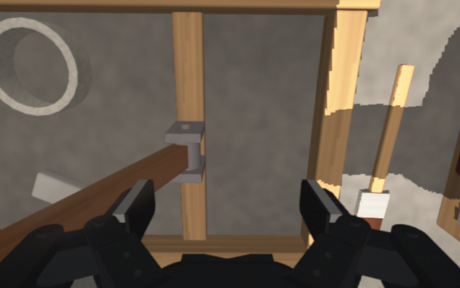

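The finger is pushing the leg into the catch at 6 N. Continuing slowly.

Emit:
servo_tool(
  steps=[
    {"dx": -0.002, "dy": -0.016, "dz": 0, "roll": 0, "gripper": 1},
    {"dx": -0.004, "dy": -0.032, "dz": 0, "roll": 0, "gripper": 1},
    {"dx": -0.006, "dy": -0.048, "dz": 0, "roll": 0, "gripper": 1},
    {"dx": -0.008, "dy": -0.063, "dz": 0, "roll": 0, "gripper": 1},
    {"dx": -0.008, "dy": -0.063, "dz": 0, "roll": 0, "gripper": 1},
  ],
)

```text
clock: 9.6
tcp_pos: [0.5155, -0.0555, 0.1082]
tcp_rot: [0.188, 3.13, 0.024]
force: [0.1, 19.9, 0.2]
grip_width: 0.0853
```

```bash
python3 look.py 11
```

```text
easel xy 0.0004144418615147317 0.09021920694703445 z 0.10815014078249341 F [ 1.2 20.6 -0.1] M [ 3.31 -0.06 -0.13] 0.08527355707065615 9.75
```

View pics/both11.png

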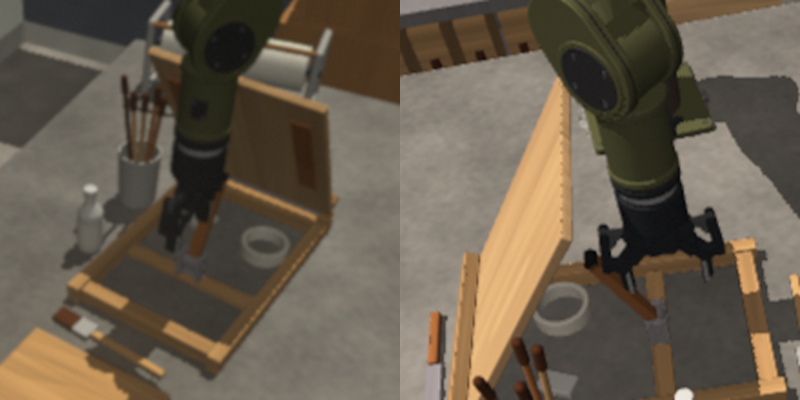

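```bash
cat > legp.py <<'E'
from pose import *
for n,s,(x0,y0) in (("side",sd,(270,30)),("scene",sc,(110,20))):
  off=400 if n=="scene" else 0
  f=400/484*2.2
  P=lambda p:[ (proj(s,p)[0]-x0)*f+off,(proj(s,p)[1]-y0)*f]
  print(n,"hinge",np.round(P(W(0,.063,.04)),0))
  for a in (1.75,1.93,2.05,2.14,2.304): print(a,np.round(P(W(0,.063+.15*np.cos(a),.04+.15*np.sin(a))),0))
E
python3 legp.py|tail -12
```

```text
side hinge [192. 260.]
1.75 [211. 176.]
1.93 [219. 171.]
2.05 [223. 170.]
2.14 [226. 170.]
2.304 [231. 172.]
scene hinge [655. 319.]
1.75 [614. 245.]
1.93 [593. 252.]
2.05 [581. 258.]
2.14 [572. 264.]
2.304 [558. 274.]
```

Run:
```python
from h import *
s=snapshot("scene"); cv2.imwrite("pics/z12.png",cv2.resize(s["color"][0:190,130:330],None,fx=4,fy=3.15*4/3.15,interpolation=cv2.INTER_CUBIC)[:600])
s=snapshot("side"); cv2.imwrite("pics/z12b.png",cv2.resize(s["color"][20:190,290:490],None,fx=4,fy=4,interpolation=cv2.INTER_CUBIC)[:600])
```

```text
(no output)
```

View pics/z12.png

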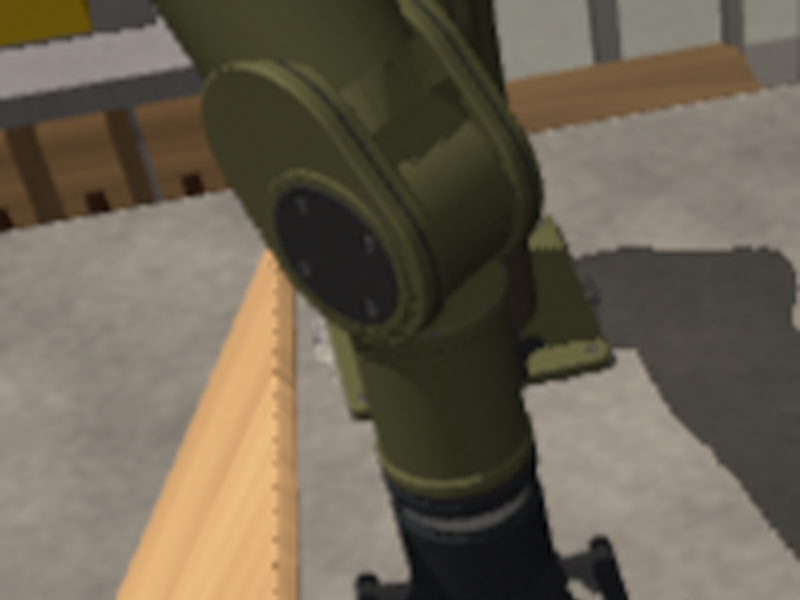

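View pics/z12b.png

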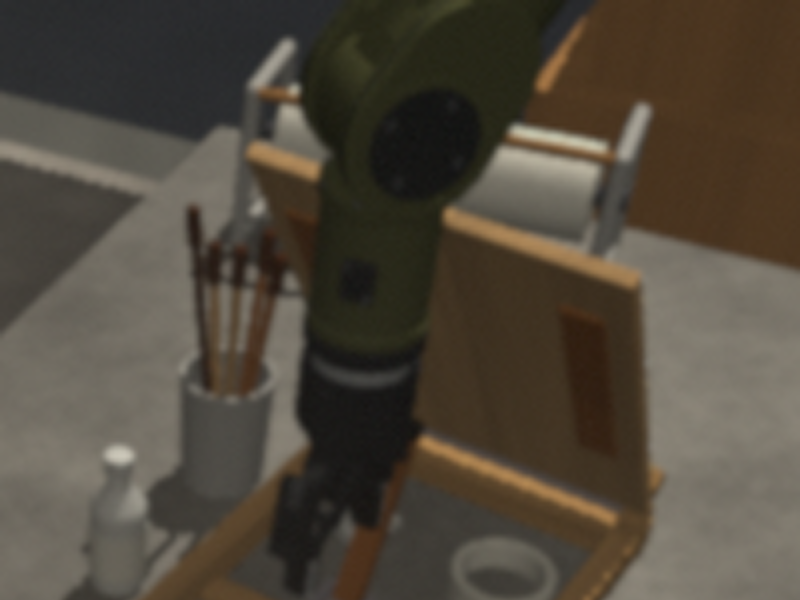

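Run:
```python
from pose import *
from scipy.optimize import least_squares
a=np.array([215,63.8]);b=np.array([396.8,56.3])
T=np.array([.5155,-.0555,0])
def f(p):
    zj,w,t=p; n=np.array([np.cos(t),np.sin(t),0])*w; c=T+[0,0,zj]
    return np.r_[proj(sc,c+n)-a,proj(sd,c-n)-b]
for t0 in (-2,-1,0,1):
    r=least_squares(f,[.45,.06,t0]);print(r.x.round(3),r.cost)
```

```text
corners [0.3981 0.0863 0.03  ] [0.6656 0.0502 0.03  ] 0.2699583223209431 yaw -0.13397935769246008
tip [0.5324 0.0666 0.045 ] [ 0.5142 -0.0722  0.047 ] yaw leg -0.130112786453487 0.13996863571874643
O [ 0.5031 -0.1448  0.    ] tip pred [0.5316 0.0663 0.    ] hinge [ 0.5115 -0.0824  0.    ]
[ 0.435  0.049 -0.793] 0.05931528807254166
[ 0.435  0.049 -0.793] 0.05931528807255985
[ 0.435  0.049 -0.793] 0.05931528807253822
[ 0.435 -0.049  2.349] 0.05931528807254715
```

Run:
```python
from h import *
s=snapshot("scene"); cv2.imwrite("pics/z13.png",cv2.resize(s["color"][110:220,190:330],None,fx=5.4,fy=5.4,interpolation=cv2.INTER_CUBIC)[:600])
s=snapshot("wrist"); cv2.imwrite("pics/z13w.png",s["color"])
print(read_state()["force"],read_state()["joint_torque"].round(2),read_state()["clock"])
```

```text
[ 0.80428012 19.58696141 -0.45165741] [ 10.17 -50.63   4.1   -7.77   2.11   3.72   0.14] 9.95
```

View pics/z13.png

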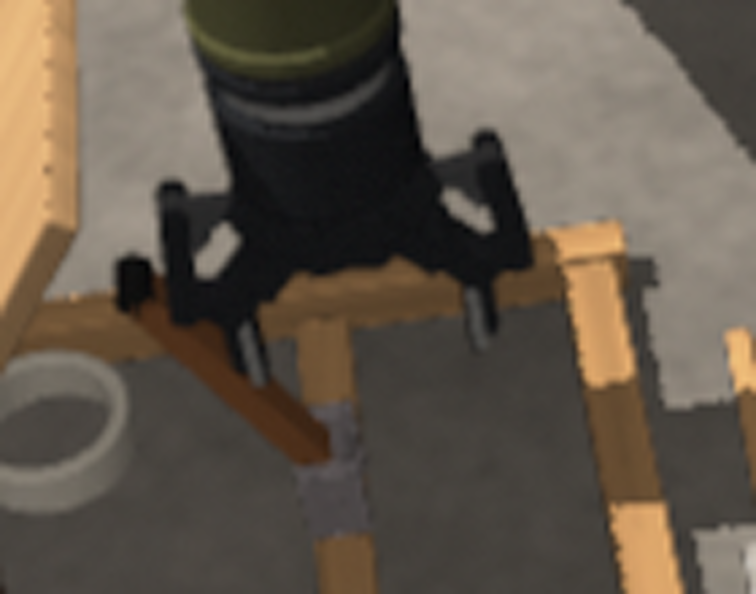

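View pics/z13w.png

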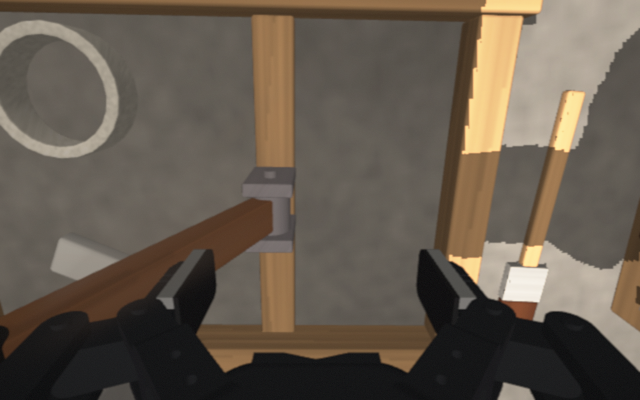

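The push built up 20 N without the catch snapping, and the leg sits at about 2.0 rad. I'll back off, check the free force, and push again higher up the leg for better leverage.

Emit:
servo_tool(
  steps=[
    {"dx": 0.005, "dy": 0.04, "dz": 0, "roll": 0, "gripper": 1},
    {"dx": 0.011, "dy": 0.08, "dz": 0, "roll": 0, "gripper": 1},
    {"dx": 0.016, "dy": 0.12, "dz": 0, "roll": 0, "gripper": 1},
    {"dx": 0.016, "dy": 0.12, "dz": 0, "roll": 0, "gripper": 1},
  ],
)

```text
clock: 10.35
tcp_pos: [0.5169, -0.0348, 0.1071]
tcp_rot: [-0.199, -3.135, 0.0]
force: [0.4, 1.0, -0.1]
grip_width: 0.0855
```

```bash
python3 look.py 14;python3 - <<'E'
from h import *
s=snapshot("scene"); cv2.imwrite("pics/z14.png",cv2.resize(s["color"][40:220,170:330],None,fx=4,fy=4,interpolation=cv2.INTER_CUBIC)[:600])
E
```

```text
easel xy -0.0011432816824703735 0.1086327209368589 z 0.10679434665870385 F [-0.3 -0.4  0.2] M [-0.02  0.01  0.  ] 0.08512653638453352 10.5
```

View pics/z14.png

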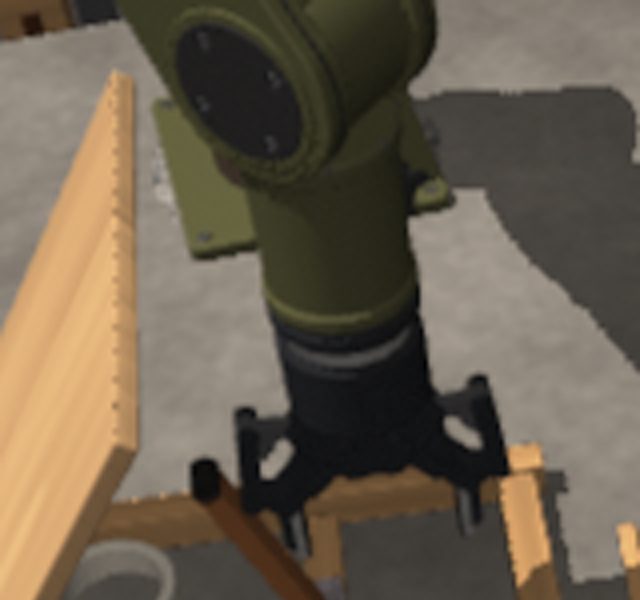

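Emit:
servo_tool(
  steps=[
    {"dx": 0.003, "dy": 0, "dz": 0.07, "roll": 0, "gripper": 1},
    {"dx": 0.003, "dy": 0, "dz": 0.07, "roll": 0, "gripper": 1},
    {"dx": -0.002, "dy": -0.037, "dz": 0.07, "roll": 0, "gripper": 1},
    {"dx": -0.007, "dy": -0.074, "dz": 0.07, "roll": 0, "gripper": 1},
    {"dx": -0.007, "dy": -0.074, "dz": 0.07, "roll": 0, "gripper": 1},
    {"dx": -0.007, "dy": -0.074, "dz": 0.07, "roll": 0, "gripper": 1},
  ],
)

```text
clock: 11.15
tcp_pos: [0.5153, -0.0528, 0.1244]
tcp_rot: [0.199, 3.134, 0.006]
force: [0.2, 5.0, 2.5]
grip_width: 0.0854
```

Emit:
servo_tool(
  steps=[
    {"dx": -0.002, "dy": -0.016, "dz": 0, "roll": 0, "gripper": 1},
    {"dx": -0.002, "dy": -0.016, "dz": 0, "roll": 0, "gripper": 1},
  ],
)

```text
clock: 11.35
tcp_pos: [0.5151, -0.055, 0.1245]
tcp_rot: [0.197, 3.134, 0.01]
force: [-0.4, 10.1, 0.9]
grip_width: 0.0855
```

Emit:
servo_tool(
  steps=[
    {"dx": -0.002, "dy": -0.016, "dz": 0, "roll": 0, "gripper": 1},
    {"dx": -0.002, "dy": -0.016, "dz": 0, "roll": 0, "gripper": 1},
  ],
)

```text
clock: 11.55
tcp_pos: [0.5148, -0.0587, 0.1244]
tcp_rot: [0.196, 3.134, 0.011]
force: [1.2, 10.2, 1.0]
grip_width: 0.0856
```

```bash
python3 look.py 15;python3 - <<'E'
from h import *
s=snapshot("scene"); cv2.imwrite("pics/z15.png",cv2.resize(s["color"][60:220,170:330],None,fx=4,fy=4,interpolation=cv2.INTER_CUBIC)[:600])
E
```

```text
easel xy 0.00010899465692761271 0.08643157997179014 z 0.12435049634147943 F [ 1.4  8.4 -1.2] M [ 1.41 -0.15 -0.05] 0.08543640435307101 11.7
```

View pics/z15.png

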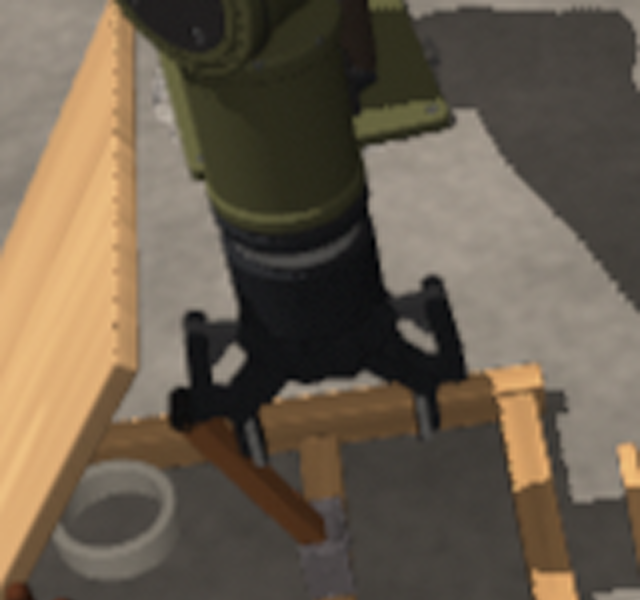

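The force peaked at about 10 N and is now falling, so the leg is moving through the catch. Continuing.

Emit:
servo_tool(
  steps=[
    {"dx": -0.002, "dy": -0.016, "dz": 0, "roll": 0, "gripper": 1},
    {"dx": -0.004, "dy": -0.032, "dz": 0, "roll": 0, "gripper": 1},
    {"dx": -0.004, "dy": -0.032, "dz": 0, "roll": 0, "gripper": 1},
  ],
)

```text
clock: 12.05
tcp_pos: [0.5146, -0.065, 0.1249]
tcp_rot: [0.194, 3.132, 0.015]
force: [0.7, 13.0, 2.1]
grip_width: 0.0854
```

```bash
python3 look.py 16;python3 - <<'E'
from h import *
s=snapshot("scene"); cv2.imwrite("pics/z16.png",cv2.resize(s["color"][60:220,170:330],None,fx=4,fy=4,interpolation=cv2.INTER_CUBIC)[:600])
E
```

```text
easel xy 0.00076398912151444 0.08065699962193416 z 0.12489308769948174 F [ 1.2 13.   1.9] M [ 1.93 -0.21 -0.07] 0.08517151646059254 12.2
```

View pics/z16.png

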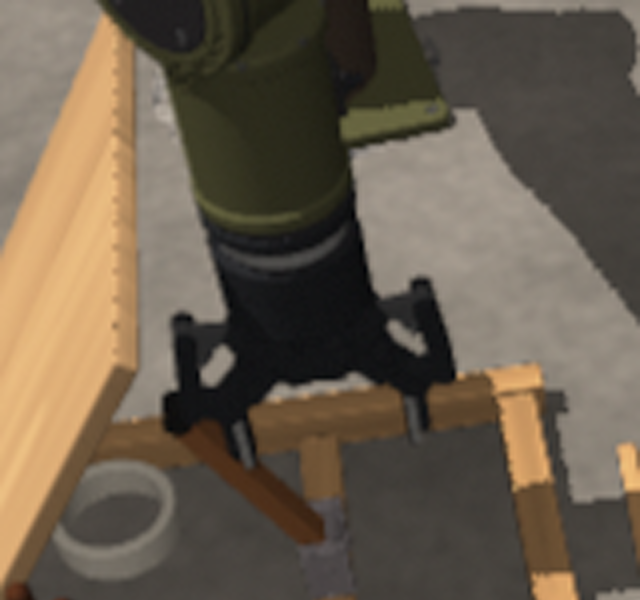

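Emit:
servo_tool(
  steps=[
    {"dx": -0.002, "dy": -0.016, "dz": 0, "roll": 0, "gripper": 1},
    {"dx": -0.003, "dy": -0.024, "dz": 0, "roll": 0, "gripper": 1},
    {"dx": -0.003, "dy": -0.024, "dz": 0, "roll": 0, "gripper": 1},
  ],
)

```text
clock: 12.55
tcp_pos: [0.5143, -0.0668, 0.125]
tcp_rot: [0.189, 3.131, 0.024]
force: [0.9, 19.7, 1.7]
grip_width: 0.0859
```

```bash
python3 look.py 17;python3 - <<'E'
from h import *
s=snapshot("scene"); cv2.imwrite("pics/z17.png",cv2.resize(s["color"][60:220,170:330],None,fx=4,fy=4,interpolation=cv2.INTER_CUBIC)[:600])
E
```

```text
easel xy 0.0008271114364822358 0.07876744473701978 z 0.12501216033849769 F [ 2.1 21.3  1. ] M [ 3.63 -0.14 -0.15] 0.08526252397352178 12.7
```

View pics/z17.png

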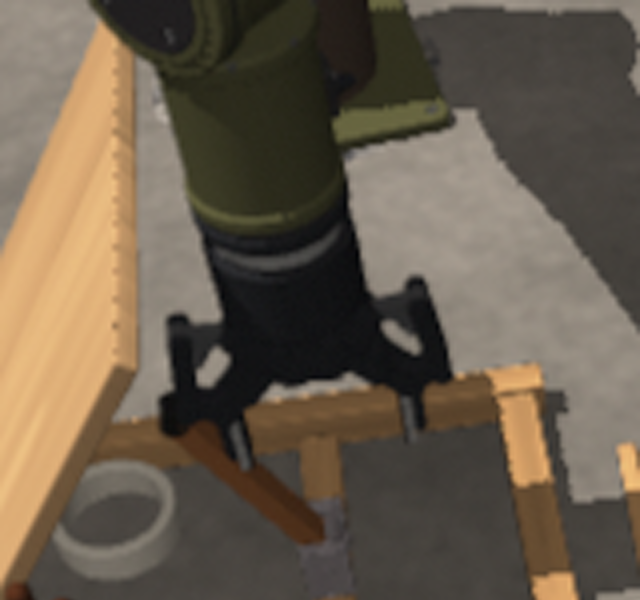

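View pics/both17.png

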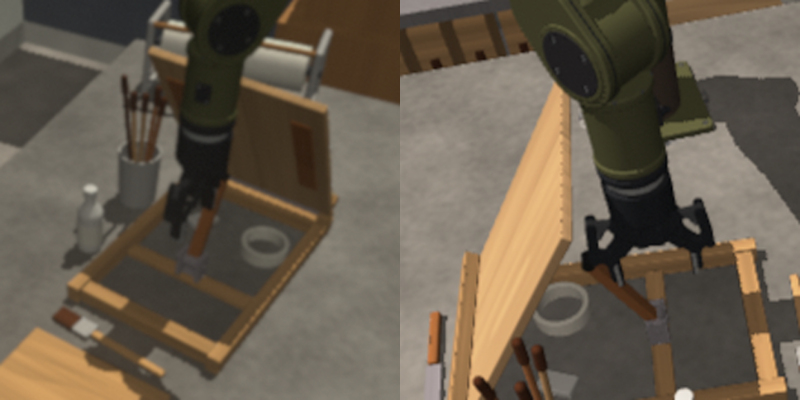

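```bash
python3 - <<'E' | tail -12
from pose import *
def yz(u,v,x):
    u,v=u/4+170,v/4+60
    c,d=ray(sc,u,v); t=((O+x*ex-c)@ex)/(d@ex); p=c+t*d-O; return (p@ey).round(4),p[2].round(4)
for n,u,v,x in [("ftip low",243,467,.011),("ftip left",232,430,.011),("leg low-right corner",325,530,.01),("leg lower edge at",300,543,.01),("leg lower edge",195,440,.01),("leg upper edge",255,465,.01),("knuckle low left",165,430,.011),("knuckle top left",168,322,.011),("ftip2",412,440,.011),("board corner",135,370,.135)]:
    print(n,yz(u,v,x))
E
```

```text
tip [0.5324 0.0666 0.045 ] [ 0.5142 -0.0722  0.047 ] yaw leg -0.130112786453487 0.13996863571874643
O [ 0.5031 -0.1448  0.    ] tip pred [0.5316 0.0663 0.    ] hinge [ 0.5115 -0.0824  0.    ]
ftip low (np.float64(0.0312), np.float64(0.1293))
ftip left (np.float64(0.0309), np.float64(0.1601))
leg low-right corner (np.float64(0.0674), np.float64(0.0633))
leg lower edge at (np.float64(0.0513), np.float64(0.0548))
leg lower edge (np.float64(0.01), np.float64(0.1553))
leg upper edge (np.float64(0.0377), np.float64(0.1284))
knuckle low left (np.float64(-0.0036), np.float64(0.1674))
knuckle top left (np.float64(0.0147), np.float64(0.2443))
ftip2 (np.float64(0.126), np.float64(0.1315))
board corner (np.float64(0.0179), np.float64(0.3349))
```

Run:
```python
from h import *
s=snapshot("side"); cv2.imwrite("pics/z18.png",cv2.resize(s["color"][80:180,330:470],None,fx=5.5,fy=5.5,interpolation=cv2.INTER_CUBIC)[:600])
s=snapshot("wrist"); cv2.imwrite("pics/z18w.png",s["color"])
r=read_state();print(r["force"],r["ft_torque"],r["joint_positions"].round(3),r["tcp_pos"])
```

```text
[ 0.53799663 19.09675047  1.98367246] [ 3.60216694 -0.13819614 -0.09854234] [ 0.383  0.787 -0.555  1.979  0.726  0.573  0.782] [ 0.51433739 -0.0668501   0.12500266]
```

View pics/z18.png

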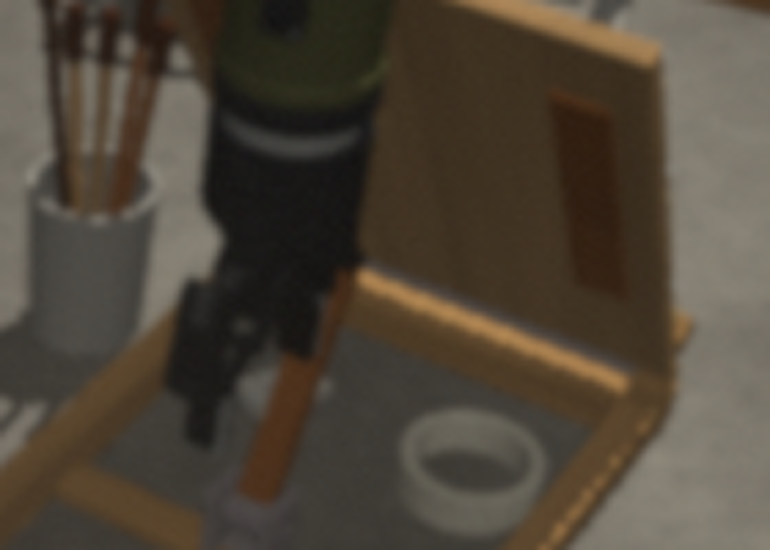

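View pics/z18w.png

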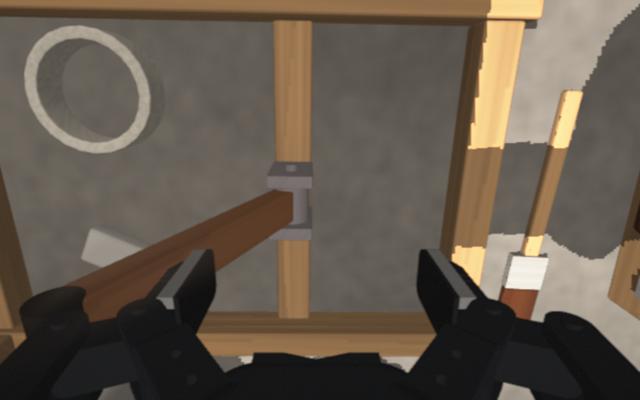

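```bash
python3 - <<'E' | tail -7
from pose import *
def yz(u,v,x):
    u,v=u/4+170,v/4+60
    c,d=ray(sc,u,v); t=((O+x*ex-c)@ex)/(d@ex); p=c+t*d-O; return (p@ey).round(4),p[2].round(4)
for n,u,v,x in [("tube rim left",192,205,.0),("tube left top",165,85,0),("body left",215,250,.0),("housing low",165,62,.035),("housing left",100,15,.035),("jar",0,0,0)]:
    print(n,yz(u,v,x))
E
```

```text
O [ 0.5031 -0.1448  0.    ] tip pred [0.5316 0.0663 0.    ] hinge [ 0.5115 -0.0824  0.    ]
tube rim left (np.float64(0.0398), np.float64(0.3066))
tube left top (np.float64(0.0419), np.float64(0.3753))
body left (np.float64(0.045), np.float64(0.2772))
housing low (np.float64(0.049), np.float64(0.4113))
housing left (np.float64(0.0285), np.float64(0.4369))
jar (np.float64(-0.0155), np.float64(0.4266))
```

Emit:
servo_tool(
  steps=[
    {"dx": -0.002, "dy": -0.012, "dz": 0, "roll": 0, "gripper": 1},
    {"dx": -0.002, "dy": -0.012, "dz": 0, "roll": 0, "gripper": 1},
  ],
)

```text
clock: 13.05
tcp_pos: [0.5142, -0.0676, 0.1251]
tcp_rot: [0.187, 3.13, 0.029]
force: [0.9, 23.0, 0.4]
grip_width: 0.0853
```

```bash
python3 look.py 19;python3 - <<'E'
from h import *
s=snapshot("scene"); cv2.imwrite("pics/z19.png",cv2.resize(s["color"][60:220,170:330],None,fx=4,fy=4,interpolation=cv2.INTER_CUBIC)[:600])
E
```

```text
easel xy 0.0007878441414648227 0.07797651560890319 z 0.12505130051896549 F [ 0.5 22.9  0.4] M [ 4.58 -0.19 -0.12] 0.08555960334137083 13.2
```

View pics/z19.png

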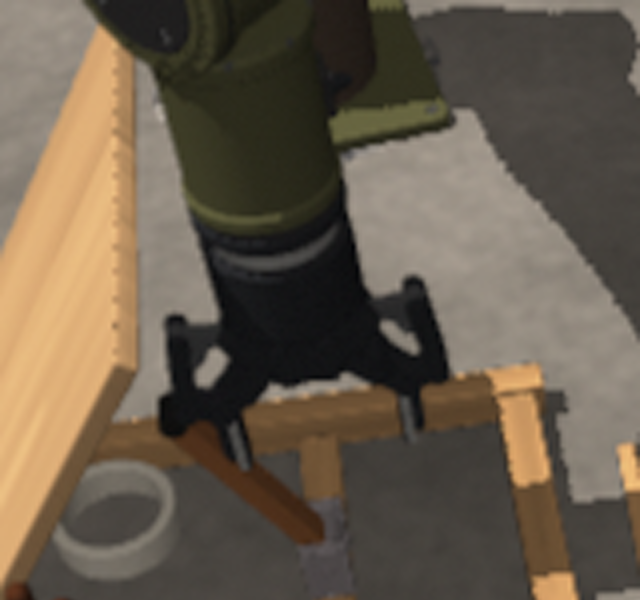

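Emit:
servo_tool(
  steps=[
    {"dx": 0, "dy": 0, "dz": 0, "roll": 0, "gripper": 1},
    {"dx": 0, "dy": 0, "dz": 0, "roll": 0, "gripper": 1},
    {"dx": 0, "dy": 0, "dz": 0, "roll": 0, "gripper": 1},
    {"dx": 0, "dy": 0, "dz": 0, "roll": 0, "gripper": 1},
    {"dx": 0, "dy": 0, "dz": 0, "roll": 0, "gripper": 1},
  ],
)

```text
clock: 13.75
tcp_pos: [0.5142, -0.0676, 0.125]
tcp_rot: [0.186, 3.13, 0.029]
force: [1.2, 23.6, 1.1]
grip_width: 0.0852
```

Run:
```python
from h import *
r=read_state();print(r["force"],r["ft_torque"],r["tcp_pos"],r["dq"].round(4))
R=cv2.Rodrigues(r["tcp_rot"])[0];print(R.round(3))
from pose import *
# jar/paint location
for n,u,v in (("jar base",193,290),("paint base",270,270)):
    p=plane(sc,u,v,0)-O; print(n,(p@ex).round(3),(p@ey).round(3))
```

```text
[ 1.20530937 23.59348983  1.0935099 ] [ 4.61687704 -0.18981767 -0.07225889] [ 0.51420372 -0.06759257  0.12504837] [-0.     -0.     -0.0002 -0.0013 -0.0013  0.0008  0.0011]
[[-0.993  0.119  0.007]
 [ 0.119  0.993  0.018]
 [-0.005  0.019 -1.   ]]
corners [0.3981 0.0863 0.03  ] [0.6656 0.0502 0.03  ] 0.2699583223209431 yaw -0.13397935769246008
tip [0.5324 0.0666 0.045 ] [ 0.5142 -0.0722  0.047 ] yaw leg -0.130112786453487 0.13996863571874643
O [ 0.5031 -0.1448  0.    ] tip pred [0.5316 0.0663 0.    ] hinge [ 0.5115 -0.0824  0.    ]
jar base 0.205 -0.083
paint base 0.187 0.086
```

Emit:
servo_tool(
  steps=[
    {"dx": -0.002, "dy": -0.015, "dz": 0, "roll": 0, "gripper": 1},
    {"dx": -0.002, "dy": -0.015, "dz": 0, "roll": 0, "gripper": 1},
  ],
)

```text
clock: 13.95
tcp_pos: [0.5141, -0.0686, 0.1251]
tcp_rot: [0.184, 3.129, 0.036]
force: [0.8, 27.4, -1.5]
grip_width: 0.0852
```

```bash
python3 look.py 20;python3 - <<'E'
from h import *
s=snapshot("scene"); cv2.imwrite("pics/z20.png",cv2.resize(s["color"][60:220,170:330],None,fx=4,fy=4,interpolation=cv2.INTER_CUBIC)[:600])
E
```

```text
easel xy 0.0007216203306003458 0.07695390471196442 z 0.12505973924679759 F [ 1.3 27.8 -1.2] M [ 5.83 -0.18 -0.11] 0.08556961916268867 14.1
```

View pics/z20.png

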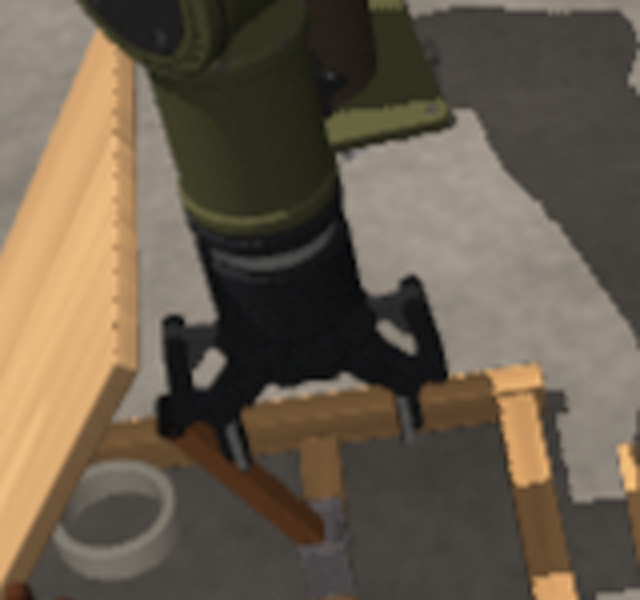

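Two pushes have met a stiff wall. I'll back right off and look at the leg unobstructed before trying again.

Emit:
servo_tool(
  steps=[
    {"dx": 0.013, "dy": 0.1, "dz": 0, "roll": 0, "gripper": 1},
    {"dx": 0.027, "dy": 0.2, "dz": 0, "roll": 0, "gripper": 1},
    {"dx": 0.04, "dy": 0.3, "dz": 0.1, "roll": 0, "gripper": 1},
    {"dx": 0.053, "dy": 0.4, "dz": 0.2, "roll": 0, "gripper": 0},
    {"dx": 0.08, "dy": 0.6, "dz": 0.2, "roll": 0, "gripper": -1},
    {"dx": 0.08, "dy": 0.6, "dz": 0.2, "roll": 0, "gripper": -1},
    {"dx": 0.08, "dy": 0.6, "dz": 0.2, "roll": 0, "gripper": -1},
  ],
)

```text
clock: 14.85
tcp_pos: [0.5309, 0.0671, 0.174]
tcp_rot: [-0.197, -3.134, 0.001]
force: [-0.3, -0.2, 0.7]
grip_width: 0.0282
```

```bash
python3 look.py 21;python3 - <<'E'
from h import *
s=snapshot("scene"); cv2.imwrite("pics/z21.png",cv2.resize(s["color"][110:220,190:330],None,fx=5.4,fy=5.4,interpolation=cv2.INTER_CUBIC)[:600])
s=snapshot("side"); cv2.imwrite("pics/z21b.png",cv2.resize(s["color"][90:190,330:430],None,fx=6,fy=6,interpolation=cv2.INTER_CUBIC)[:600])
E
```

```text
easel xy -0.0003437605553504779 0.21103046762432146 z 0.1736954629242192 F [-0.6  0.1  0.1] M [-0.01 -0.03  0.02] 0.004488231436064848 15.0
```

View pics/z21.png

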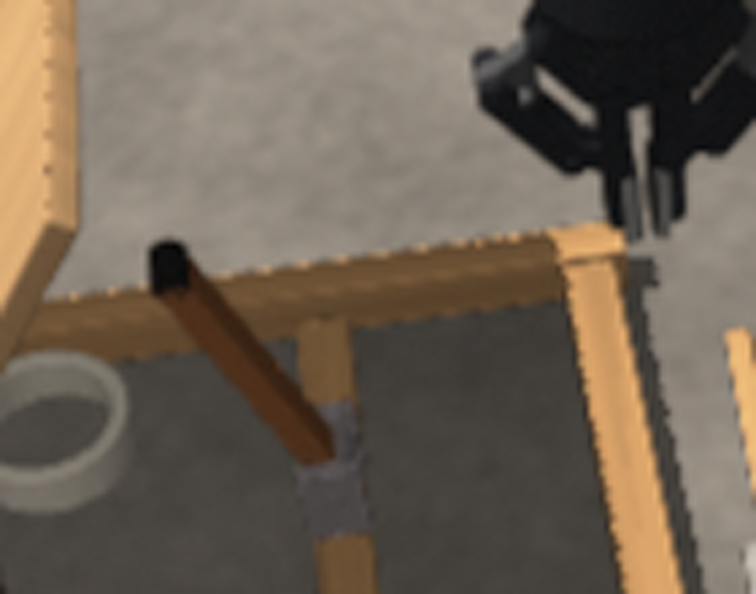

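View pics/z21b.png

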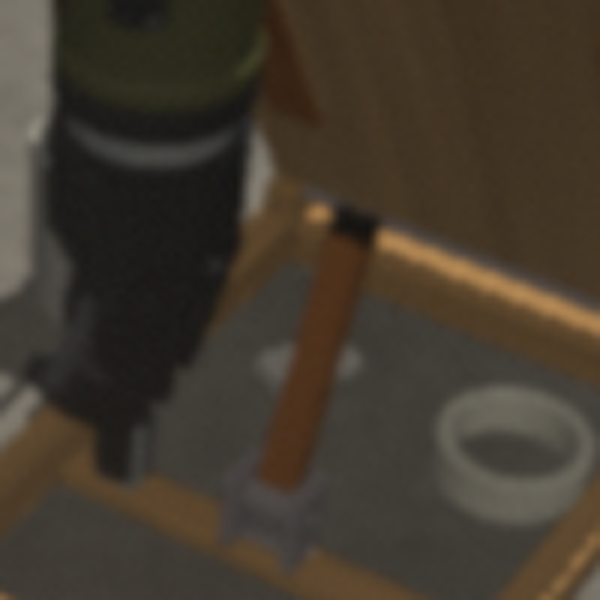

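```bash
python3 - <<'E' | tail -7
from pose import *
def yz(u,v,x):
    u,v=u/5.4+190,v/5.4+110
    c,d=ray(sc,u,v); t=((O+x*ex-c)@ex)/(d@ex); p=c+t*d-O; return (p@ey-.211).round(4),(p[2]-.1737).round(4)
for n,u,v,x in [("tip low",633,240,.0),("tip left",605,190,.0),("knuckle upper left",476,65,0),("knuckle lower left",485,105,.0),("finger outer",565,165,0),("tip right low",660,238,0)]:
    print(n,yz(u,v,x))
E
```

```text
O [ 0.5031 -0.1448  0.    ] tip pred [0.5316 0.0663 0.    ] hinge [ 0.5115 -0.0824  0.    ]
tip low (np.float64(-0.0044), np.float64(-0.0195))
tip left (np.float64(-0.0146), np.float64(0.0115))
knuckle upper left (np.float64(-0.0598), np.float64(0.0861))
knuckle lower left (np.float64(-0.0583), np.float64(0.0656))
finger outer (np.float64(-0.0298), np.float64(0.0284))
tip right low (np.float64(0.0069), np.float64(-0.0205))
```

Rest angle is about 1.89. The wall was at about 1.98, with the finger's lower knuckle and tip both on the leg. I'll now push with the fingertip alone near the leg's tip (knuckle above the leg) and read the force.

Emit:
servo_tool(
  steps=[
    {"dx": 0, "dy": 0, "dz": -0.043, "roll": 0, "gripper": 1},
    {"dx": 0, "dy": 0, "dz": -0.043, "roll": 0, "gripper": 1},
    {"dx": -0.014, "dy": -0.1, "dz": -0.043, "roll": 0, "gripper": 1},
    {"dx": -0.028, "dy": -0.2, "dz": -0.043, "roll": 0, "gripper": 1},
    {"dx": -0.041, "dy": -0.3, "dz": -0.043, "roll": 0, "gripper": 1},
    {"dx": -0.054, "dy": -0.4, "dz": -0.043, "roll": 0, "gripper": 1},
    {"dx": -0.067, "dy": -0.5, "dz": -0.043, "roll": 0, "gripper": 1},
    {"dx": -0.067, "dy": -0.5, "dz": -0.043, "roll": 0, "gripper": 1},
  ],
)

```text
clock: 15.9
tcp_pos: [0.5135, -0.0626, 0.1631]
tcp_rot: [-0.211, -3.133, 0.005]
force: [0.1, 0.3, -0.3]
grip_width: 0.0853
```

Emit:
servo_tool(
  steps=[
    {"dx": -0.002, "dy": -0.016, "dz": 0, "roll": 0, "gripper": 1},
    {"dx": -0.002, "dy": -0.016, "dz": 0, "roll": 0, "gripper": 1},
  ],
)

```text
clock: 16.1
tcp_pos: [0.5141, -0.0613, 0.1638]
tcp_rot: [-0.199, -3.135, -0.001]
force: [-0.4, 0.3, 0.2]
grip_width: 0.0859
```

Emit:
servo_tool(
  steps=[
    {"dx": -0.002, "dy": -0.016, "dz": 0, "roll": 0, "gripper": 1},
    {"dx": -0.002, "dy": -0.016, "dz": 0, "roll": 0, "gripper": 1},
  ],
)

```text
clock: 16.3
tcp_pos: [0.5138, -0.0651, 0.1638]
tcp_rot: [0.199, 3.135, 0.001]
force: [-0.1, 1.0, -0.6]
grip_width: 0.0854
```

Emit:
servo_tool(
  steps=[
    {"dx": -0.002, "dy": -0.016, "dz": 0, "roll": 0, "gripper": 1},
    {"dx": -0.002, "dy": -0.016, "dz": 0, "roll": 0, "gripper": 1},
  ],
)

```text
clock: 16.5
tcp_pos: [0.5134, -0.0689, 0.1639]
tcp_rot: [0.199, 3.134, 0.003]
force: [0.9, 3.5, -0.1]
grip_width: 0.0851
```

```bash
python3 look.py 22;python3 - <<'E'
from h import *
s=snapshot("scene"); cv2.imwrite("pics/z22.png",cv2.resize(s["color"][60:220,170:330],None,fx=4,fy=4,interpolation=cv2.INTER_CUBIC)[:600])
E
```

```text
easel xy 0.00010571154330777052 0.07640354304132062 z 0.16389084184823188 F [ 1.   3.8 -0.5] M [ 0.8  -0.16 -0.04] 0.08513408836600139 16.65
```

View pics/z22.png

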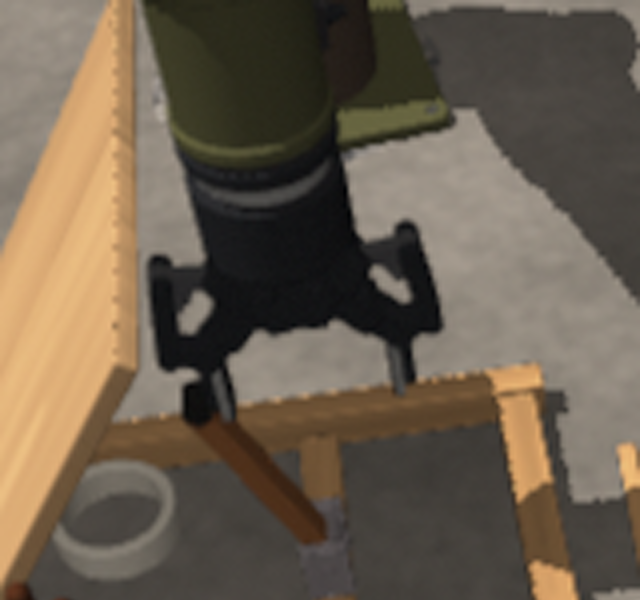

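Emit:
servo_tool(
  steps=[
    {"dx": -0.002, "dy": -0.016, "dz": 0, "roll": 0, "gripper": 1},
    {"dx": -0.002, "dy": -0.016, "dz": 0, "roll": 0, "gripper": 1},
  ],
)

```text
clock: 16.9
tcp_pos: [0.513, -0.072, 0.164]
tcp_rot: [0.199, 3.134, 0.005]
force: [0.4, 6.9, -1.3]
grip_width: 0.0851
```

Emit:
servo_tool(
  steps=[
    {"dx": -0.002, "dy": -0.016, "dz": 0, "roll": 0, "gripper": 1},
    {"dx": -0.002, "dy": -0.016, "dz": 0, "roll": 0, "gripper": 1},
  ],
)

```text
clock: 17.1
tcp_pos: [0.5129, -0.0742, 0.1641]
tcp_rot: [0.196, 3.133, 0.01]
force: [0.7, 10.2, -1.2]
grip_width: 0.0855
```

```bash
python3 look.py 23;python3 - <<'E'
from h import *
s=snapshot("scene"); cv2.imwrite("pics/z23.png",cv2.resize(s["color"][60:220,170:330],None,fx=4,fy=4,interpolation=cv2.INTER_CUBIC)[:600])
E
```

```text
easel xy 0.00027167029845365 0.0714219318824414 z 0.16411914283387485 F [ 1.1 10.5 -0.8] M [ 2.05 -0.18 -0.08] 0.08572126489298233 17.25
```

View pics/z23.png

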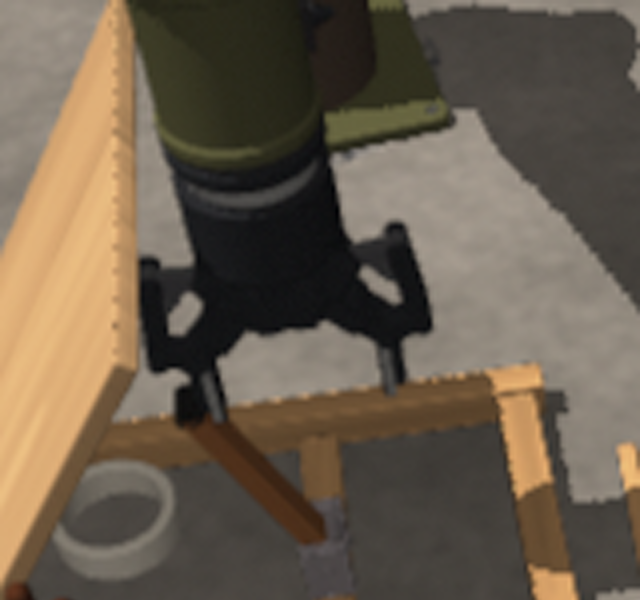

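The forces fit one stiff bump: torque rises from about 0 at 1.87 to about 2.6 N m at 2.0, several times the quoted peak. It's real, and 28 N at mid-leg was probably just short of it. I'll go back to the lower contact, which has the reach, and push a little harder with the fingertip. The total stays well below 40 N.

Emit:
servo_tool(
  steps=[
    {"dx": 0.01, "dy": 0.08, "dz": 0, "roll": 0, "gripper": 1},
    {"dx": 0.02, "dy": 0.15, "dz": 0, "roll": 0, "gripper": 1},
    {"dx": 0.02, "dy": 0.15, "dz": -0.12, "roll": 0, "gripper": 1},
    {"dx": 0.02, "dy": 0.15, "dz": -0.14, "roll": 0, "gripper": 1},
    {"dx": 0.015, "dy": 0.11, "dz": -0.14, "roll": 0, "gripper": 1},
    {"dx": 0.01, "dy": 0.075, "dz": -0.14, "roll": 0, "gripper": 1},
    {"dx": 0.006, "dy": 0.045, "dz": -0.14, "roll": 0, "gripper": 1},
    {"dx": 0.002, "dy": 0.015, "dz": -0.14, "roll": 0, "gripper": 1},
    {"dx": 0, "dy": 0, "dz": -0.14, "roll": 0, "gripper": 1},
    {"dx": 0, "dy": 0, "dz": -0.14, "roll": 0, "gripper": 1},
  ],
)

```text
clock: 18.3
tcp_pos: [0.5143, -0.0716, 0.1304]
tcp_rot: [0.194, 3.13, 0.019]
force: [1.0, 15.4, -1.6]
grip_width: 0.0852
```

```bash
python3 look.py 24
```

```text
easel xy 0.0013894377727351485 0.07389685446466407 z 0.13033228032495986 F [ 0.3 14.6 -1.5] M [ 3.02 -0.29 -0.02] 0.08531924288524363 18.45
```

View pics/both24.png

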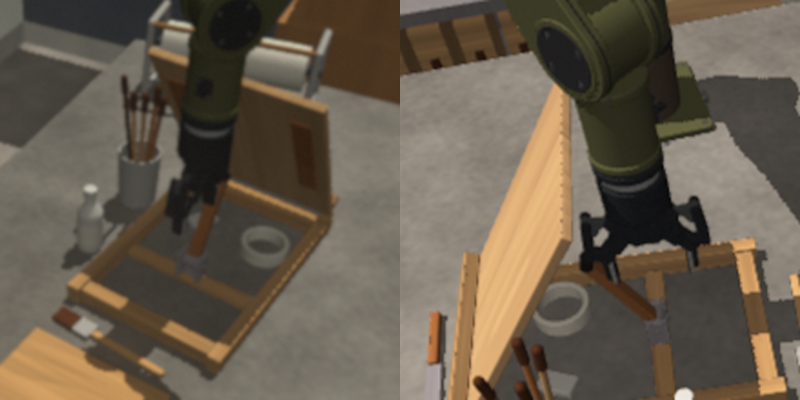

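Emit:
servo_tool(
  steps=[
    {"dx": -0.002, "dy": -0.012, "dz": 0, "roll": 0, "gripper": 1},
    {"dx": -0.002, "dy": -0.012, "dz": 0, "roll": 0, "gripper": 1},
  ],
)

```text
clock: 18.65
tcp_pos: [0.5142, -0.0735, 0.1306]
tcp_rot: [0.193, 3.129, 0.021]
force: [1.4, 17.7, -0.5]
grip_width: 0.0857
```

Emit:
servo_tool(
  steps=[
    {"dx": -0.002, "dy": -0.012, "dz": 0, "roll": 0, "gripper": 1},
    {"dx": -0.002, "dy": -0.012, "dz": 0, "roll": 0, "gripper": 1},
  ],
)

```text
clock: 18.85
tcp_pos: [0.5141, -0.075, 0.1307]
tcp_rot: [0.191, 3.128, 0.024]
force: [1.8, 20.8, -1.3]
grip_width: 0.0854
```

```bash
python3 look.py 25;python3 - <<'E'
from h import *
s=snapshot("scene"); cv2.imwrite("pics/z25.png",cv2.resize(s["color"][60:220,170:330],None,fx=4,fy=4,interpolation=cv2.INTER_CUBIC)[:600])
E
```

```text
easel xy 0.0015988766933443678 0.07072130987950942 z 0.13070337543634236 F [ 2.5 19.8 -0.6] M [ 4.16 -0.35  0.01] 0.08562931855279081 19.0
```

View pics/z25.png

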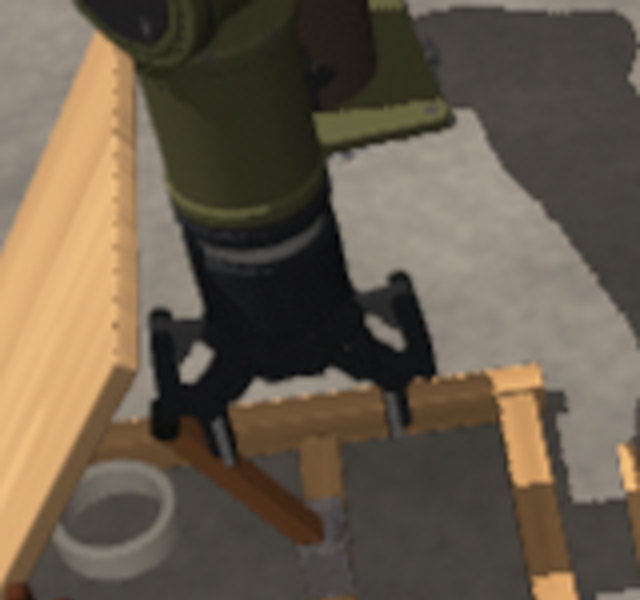

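Emit:
servo_tool(
  steps=[
    {"dx": -0.002, "dy": -0.012, "dz": 0, "roll": 0, "gripper": 1},
    {"dx": -0.002, "dy": -0.012, "dz": 0, "roll": 0, "gripper": 1},
  ],
)

```text
clock: 19.25
tcp_pos: [0.514, -0.0764, 0.1308]
tcp_rot: [0.189, 3.127, 0.028]
force: [1.0, 23.5, -1.7]
grip_width: 0.0852
```

Emit:
servo_tool(
  steps=[
    {"dx": -0.002, "dy": -0.012, "dz": 0, "roll": 0, "gripper": 1},
    {"dx": -0.002, "dy": -0.012, "dz": 0, "roll": 0, "gripper": 1},
  ],
)

```text
clock: 19.45
tcp_pos: [0.5139, -0.0779, 0.1311]
tcp_rot: [0.187, 3.126, 0.031]
force: [2.1, 25.1, -1.2]
grip_width: 0.0852
```

```bash
python3 look.py 26;python3 - <<'E'
from h import *
s=snapshot("scene"); cv2.imwrite("pics/z26.png",cv2.resize(s["color"][60:220,170:330],None,fx=4,fy=4,interpolation=cv2.INTER_CUBIC)[:600])
E
```

```text
easel xy 0.0018314725512744187 0.06775821933751723 z 0.13102885660071895 F [ 1.1 25.4 -0.7] M [ 5.27 -0.38 -0.05] 0.08510085859410642 19.6
```

View pics/z26.png

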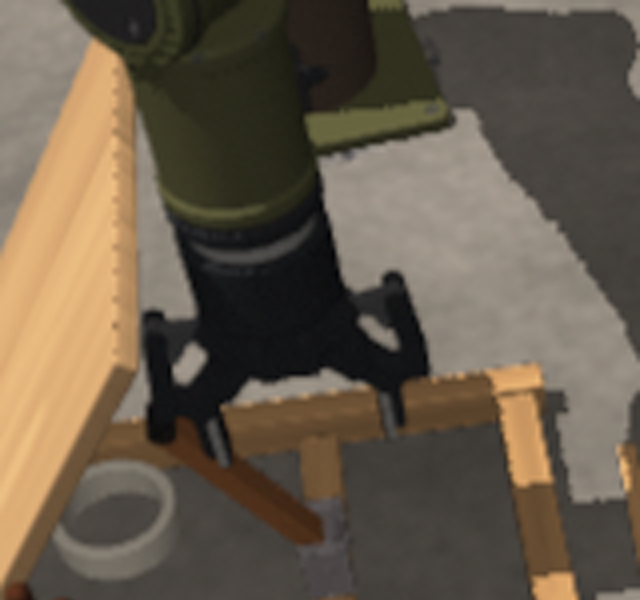

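Run:
```python
from h import *
s=snapshot("wrist"); cv2.imwrite("pics/z27w.png",s["color"])
s=snapshot("side"); cv2.imwrite("pics/z27.png",cv2.resize(s["color"][80:180,330:470],None,fx=5.5,fy=5.5,interpolation=cv2.INTER_CUBIC)[:600])
```

```text
(no output)
```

View pics/z27w.png

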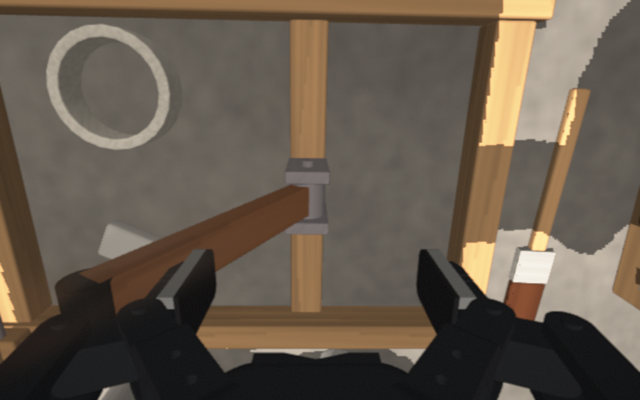

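View pics/z27.png

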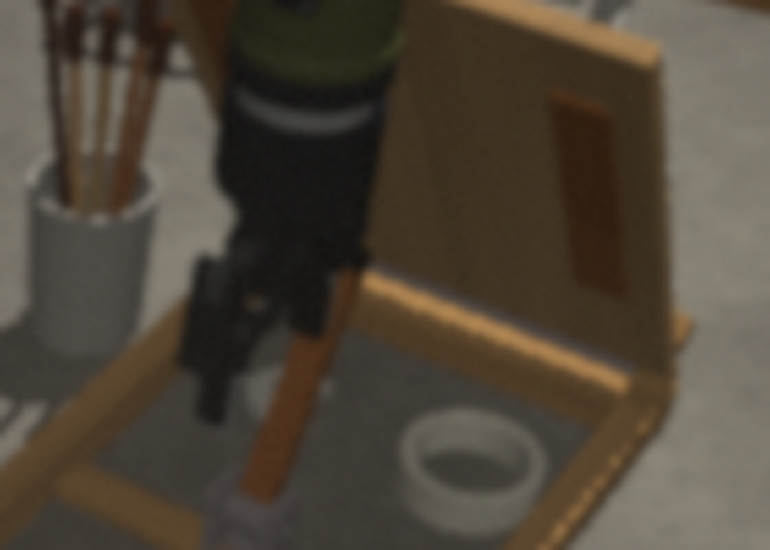

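Emit:
servo_tool(
  steps=[
    {"dx": 0.01, "dy": 0.08, "dz": 0, "roll": 0, "gripper": 1},
    {"dx": 0.021, "dy": 0.16, "dz": -0.01, "roll": 0, "gripper": 1},
    {"dx": 0.021, "dy": 0.16, "dz": -0.01, "roll": 0, "gripper": 1},
    {"dx": 0.01, "dy": 0.08, "dz": -0.01, "roll": 0, "gripper": 1},
    {"dx": 0, "dy": 0, "dz": -0.01, "roll": 0, "gripper": 1},
    {"dx": -0.001, "dy": -0.01, "dz": -0.01, "roll": 0, "gripper": 1},
    {"dx": -0.001, "dy": -0.01, "dz": -0.01, "roll": 0, "gripper": 1},
  ],
)

```text
clock: 20.45
tcp_pos: [0.5105, -0.0898, 0.1273]
tcp_rot: [0.195, 3.133, 0.007]
force: [0.6, -0.4, -0.4]
grip_width: 0.0854
```

```bash
python3 look.py 28;python3 - <<'E'
from h import *
s=snapshot("scene"); cv2.imwrite("pics/z28.png",cv2.resize(s["color"][60:220,170:330],None,fx=4,fy=4,interpolation=cv2.INTER_CUBIC)[:600])
E
```

```text
easel xy -6.117004937475754e-06 0.05504764761254582 z 0.12714894601126475 F [-0.3  0.1  0. ] M [-0.01  0.    0.01] 0.08541016658352842 20.6
```

View pics/z28.png

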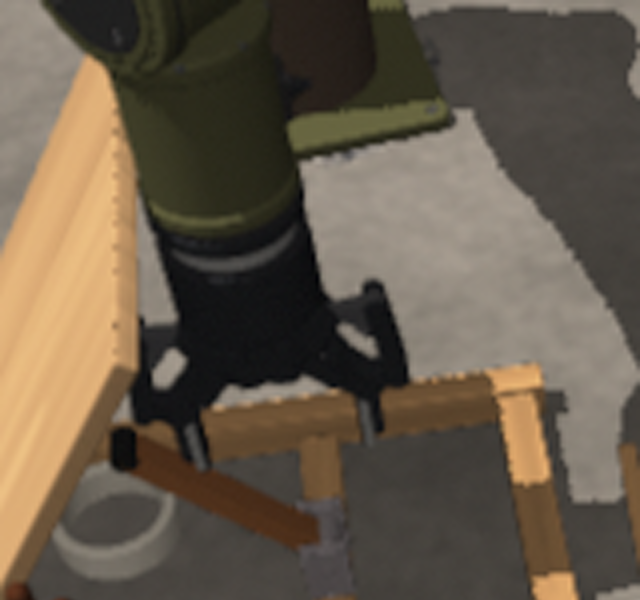

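It snapped: the leg's tip has moved to about (122,448) in this crop and the force is 0. I'll retreat toward +y, rise, and check that the leg is seated.

Emit:
servo_tool(
  steps=[
    {"dx": 0.02, "dy": 0.15, "dz": 0, "roll": 0, "gripper": 1},
    {"dx": 0.04, "dy": 0.3, "dz": 0.02, "roll": 0, "gripper": 1},
    {"dx": 0.06, "dy": 0.45, "dz": 0.1, "roll": 0, "gripper": 0},
    {"dx": 0.067, "dy": 0.5, "dz": 0.25, "roll": 0, "gripper": -1},
    {"dx": 0.067, "dy": 0.5, "dz": 0.4, "roll": 0, "gripper": -1},
    {"dx": 0.067, "dy": 0.5, "dz": 0.55, "roll": 0, "gripper": -1},
    {"dx": 0.067, "dy": 0.5, "dz": 0.7, "roll": 0, "gripper": -1},
    {"dx": 0.067, "dy": 0.5, "dz": 0.85, "roll": 0, "gripper": -1},
    {"dx": 0.067, "dy": 0.5, "dz": 1.0, "roll": 0, "gripper": -1},
    {"dx": 0.067, "dy": 0.5, "dz": 1.0, "roll": 0, "gripper": -1},
  ],
)

```text
clock: 21.65
tcp_pos: [0.5291, 0.0281, 0.3807]
tcp_rot: [0.215, 3.126, -0.005]
force: [-1.1, 1.6, 0.1]
grip_width: -0.0
```

```bash
python3 look.py 29
```

```text
easel xy -0.00013427117383587543 0.1746787822886203 z 0.3752762284143457 F [-0.7  0.5 -1.1] M [-0.04  0.07 -0.  ] 3.9601572622967465e-05 21.8
```

View pics/both29.png

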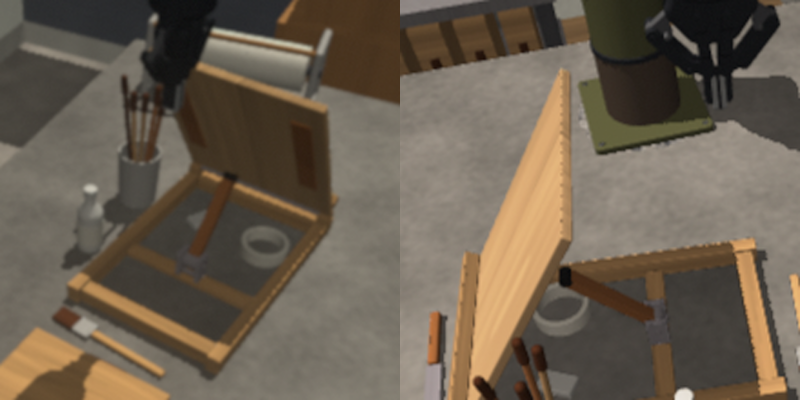

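```bash
python3 legp.py|tail -12
```

```text
side hinge [192. 260.]
1.75 [211. 176.]
1.93 [219. 171.]
2.05 [223. 170.]
2.14 [226. 170.]
2.304 [231. 172.]
scene hinge [655. 319.]
1.75 [614. 245.]
1.93 [593. 252.]
2.05 [581. 258.]
2.14 [572. 264.]
2.304 [558. 274.]
```

The leg's tip at scene (566,276) and side (231,176) matches the seated 2.304 prediction. Now over the board's top edge with the gripper shut.

Emit:
servo_tool(
  steps=[
    {"dx": 0, "dy": 0, "dz": 0.04, "roll": 0, "gripper": -1},
    {"dx": -0.013, "dy": -0.1, "dz": 0.06, "roll": 0, "gripper": -1},
    {"dx": -0.027, "dy": -0.2, "dz": 0.06, "roll": 0, "gripper": -1},
    {"dx": -0.04, "dy": -0.3, "dz": 0.06, "roll": 0, "gripper": -1},
    {"dx": -0.053, "dy": -0.4, "dz": 0.06, "roll": 0, "gripper": -1},
    {"dx": -0.067, "dy": -0.5, "dz": 0.06, "roll": 0, "gripper": -1},
    {"dx": -0.08, "dy": -0.6, "dz": 0.06, "roll": 0, "gripper": -1},
    {"dx": -0.093, "dy": -0.7, "dz": 0.06, "roll": 0, "gripper": -1},
    {"dx": -0.106, "dy": -0.8, "dz": 0.06, "roll": 0, "gripper": -1},
    {"dx": -0.112, "dy": -0.84, "dz": 0.06, "roll": 0, "gripper": -1},
    {"dx": -0.112, "dy": -0.84, "dz": 0.06, "roll": 0, "gripper": -1},
  ],
)

```text
clock: 22.9
tcp_pos: [0.4978, -0.1793, 0.3906]
tcp_rot: [-0.206, -3.133, 0.0]
force: [-0.4, -0.0, 1.2]
grip_width: 0.0002
```

```bash
python3 look.py 30; python3 -c "
from h import *
print(read_state()['joint_positions'].round(2))"
```

```text
easel xy -0.00026424726070755066 -0.03126817276673139 z 0.3913516145305546 F [-0.1 -0.4  0.3] M [0.01 0.04 0.02] 8.156744622227931e-05 23.05
[ 0.73  0.48 -0.77  1.61  0.35  1.2   1.33]
```

View pics/both30.png

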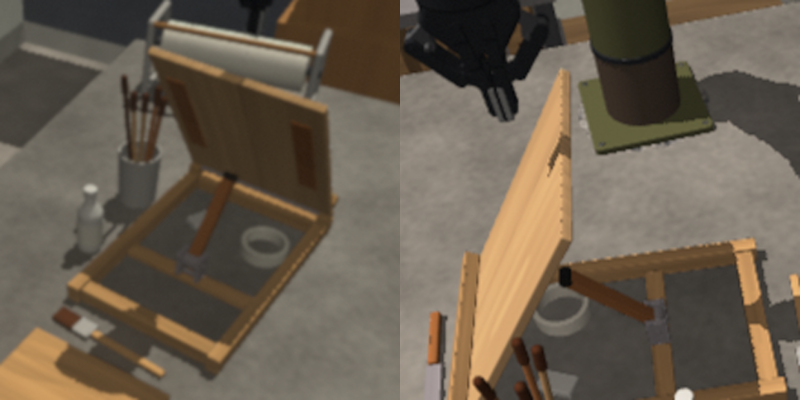

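Emit:
servo_tool(
  steps=[
    {"dx": 0, "dy": 0, "dz": -0.08, "roll": 0, "gripper": -1},
    {"dx": 0, "dy": 0, "dz": -0.16, "roll": 0, "gripper": -1},
    {"dx": 0, "dy": 0, "dz": -0.228, "roll": 0, "gripper": -1},
    {"dx": 0.004, "dy": 0.03, "dz": -0.228, "roll": 0, "gripper": -1},
    {"dx": 0.008, "dy": 0.063, "dz": -0.228, "roll": 0, "gripper": -1},
    {"dx": 0.012, "dy": 0.09, "dz": -0.246, "roll": 0, "gripper": -1},
    {"dx": 0.016, "dy": 0.118, "dz": -0.264, "roll": 0, "gripper": -1},
    {"dx": 0.02, "dy": 0.146, "dz": -0.282, "roll": 0, "gripper": -1},
    {"dx": 0.023, "dy": 0.174, "dz": -0.3, "roll": 0, "gripper": -1},
    {"dx": 0.023, "dy": 0.174, "dz": -0.3, "roll": 0, "gripper": -1},
  ],
)

```text
clock: 24.05
tcp_pos: [0.5041, -0.1326, 0.3158]
tcp_rot: [-0.198, -3.134, -0.001]
force: [0.5, 0.1, 0.0]
grip_width: -0.0004
```

```bash
python3 look.py 31
```

```text
easel xy -0.0008550693241773349 0.010959692520963911 z 0.31588237552523396 F [ 0.5 -0.6  0.1] M [-0.06  0.02  0.01] 6.816155279238938e-05 24.2
```

View pics/both31.png

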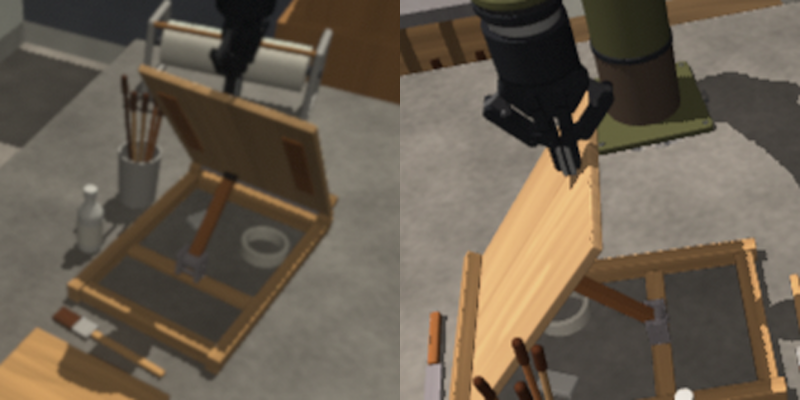

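Emit:
servo_tool(
  steps=[
    {"dx": 0.004, "dy": 0.026, "dz": -0.02, "roll": 0, "gripper": -1},
    {"dx": 0.007, "dy": 0.051, "dz": -0.041, "roll": 0, "gripper": -1},
    {"dx": 0.01, "dy": 0.077, "dz": -0.062, "roll": 0, "gripper": -1},
    {"dx": 0.014, "dy": 0.102, "dz": -0.084, "roll": 0, "gripper": -1},
    {"dx": 0.017, "dy": 0.126, "dz": -0.106, "roll": 0, "gripper": -1},
    {"dx": 0.02, "dy": 0.149, "dz": -0.129, "roll": 0, "gripper": -1},
    {"dx": 0.02, "dy": 0.149, "dz": -0.129, "roll": 0, "gripper": -1},
  ],
)

```text
clock: 24.9
tcp_pos: [0.5089, -0.0951, 0.2832]
tcp_rot: [-0.197, -3.134, -0.002]
force: [-0.3, 0.0, -0.4]
grip_width: 0.0002
```

```bash
python3 look.py 32
```

```text
easel xy -0.0004833661222668689 0.048957394641524515 z 0.2839337643990448 F [-0.  -0.6 -0. ] M [-0.02 -0.03  0.01] -2.806179687331947e-05 25.05
```

View pics/both32.png

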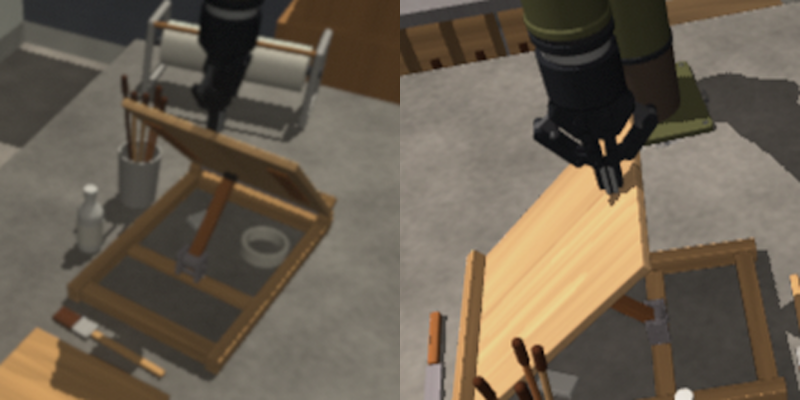

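Emit:
servo_tool(
  steps=[
    {"dx": 0.002, "dy": 0.018, "dz": -0.019, "roll": 0, "gripper": -1},
    {"dx": 0.005, "dy": 0.034, "dz": -0.038, "roll": 0, "gripper": -1},
  ],
)

```text
clock: 25.25
tcp_pos: [0.5108, -0.088, 0.2747]
tcp_rot: [0.201, 3.134, 0.0]
force: [-0.3, -1.1, 2.5]
grip_width: -0.0001
```

Emit:
servo_tool(
  steps=[
    {"dx": 0.001, "dy": 0.009, "dz": -0.01, "roll": 0, "gripper": -1},
    {"dx": 0.001, "dy": 0.009, "dz": -0.01, "roll": 0, "gripper": -1},
  ],
)

```text
clock: 25.45
tcp_pos: [0.5107, -0.0854, 0.2717]
tcp_rot: [-0.199, -3.135, -0.001]
force: [0.5, 0.4, -0.2]
grip_width: 0.0003
```

Emit:
servo_tool(
  steps=[
    {"dx": 0.001, "dy": 0.009, "dz": -0.01, "roll": 0, "gripper": -1},
    {"dx": 0.001, "dy": 0.009, "dz": -0.01, "roll": 0, "gripper": -1},
  ],
)

```text
clock: 25.65
tcp_pos: [0.5109, -0.0835, 0.2693]
tcp_rot: [-0.2, -3.135, -0.0]
force: [-0.5, 0.3, 0.4]
grip_width: 0.0
```

```bash
python3 look.py 33
```

```text
easel xy -0.0004597221251621229 0.0615932352705212 z 0.26937806172562695 F [ 0.  -1.   0.9] M [ 0.   -0.05 -0.01] 0.00023254608461908635 25.8
```

View pics/both33.png

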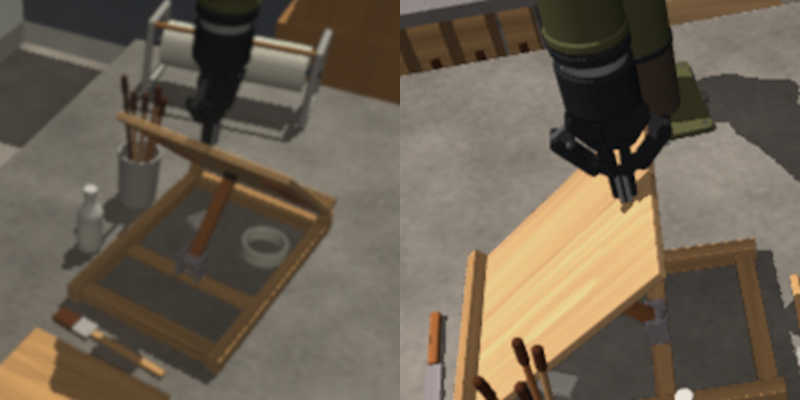

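```bash
cat > bp.py <<'E'
from pose import *
f=400/484*2.2
for n,s,(x0,y0),off in (("side",sd,(270,30),0),("scene",sc,(110,20),400)):
  for a in (.66,.68,.699,.72,.74):
    print(n,a,[((proj(s,W(x,-.17+.35*np.cos(a),.04+.35*np.sin(a)))-[x0,y0])*f+[off,0]).round(1).tolist() for x in(-.135,.135)])
E
python3 bp.py|tail -10
python3 -c "
import cv2
a=cv2.imread('pics/scene33.png');cv2.imwrite('pics/q1.png',cv2.resize(a[150:390,200:400],None,fx=3,fy=2.5))
b=cv2.imread('pics/side33.png');cv2.imwrite('pics/q2.png',cv2.resize(b[110:290,120:430],None,fx=2.5,fy=2.5))"
```

```text
side 0.66 [[282.3, 196.1], [109.9, 127.9]]
side 0.68 [[284.6, 191.0], [111.7, 123.2]]
side 0.699 [[286.8, 186.1], [113.5, 118.8]]
side 0.72 [[289.2, 180.8], [115.5, 113.9]]
side 0.74 [[291.6, 175.7], [117.5, 109.2]]
scene 0.66 [[656.8, 120.0], [677.8, 284.4]]
scene 0.68 [[652.6, 116.7], [672.8, 281.4]]
scene 0.699 [[648.4, 113.6], [667.9, 278.7]]
scene 0.72 [[643.7, 110.2], [662.3, 275.6]]
scene 0.74 [[639.1, 107.1], [656.9, 272.8]]
```

View pics/q2.png

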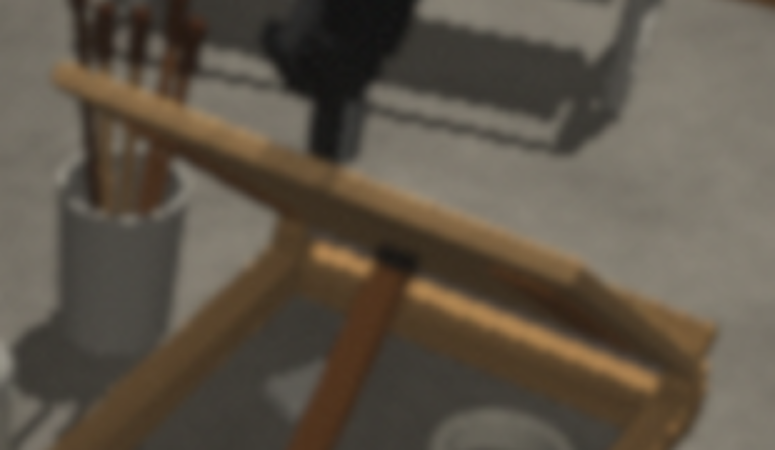

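Emit:
servo_tool(
  steps=[
    {"dx": 0.001, "dy": 0.007, "dz": -0.01, "roll": 0, "gripper": -1},
    {"dx": 0.001, "dy": 0.007, "dz": -0.01, "roll": 0, "gripper": -1},
  ],
)

```text
clock: 26.0
tcp_pos: [0.5113, -0.0823, 0.2673]
tcp_rot: [0.201, 3.135, -0.001]
force: [-1.7, -1.5, 3.6]
grip_width: 0.0001
```

Emit:
servo_tool(
  steps=[
    {"dx": 0.001, "dy": 0.007, "dz": -0.01, "roll": 0, "gripper": -1},
    {"dx": 0.001, "dy": 0.007, "dz": -0.01, "roll": 0, "gripper": -1},
  ],
)

```text
clock: 26.2
tcp_pos: [0.5115, -0.0815, 0.2664]
tcp_rot: [0.202, 3.134, -0.006]
force: [-5.4, -4.3, 16.9]
grip_width: 0.0001
```

Emit:
servo_tool(
  steps=[
    {"dx": 0.001, "dy": 0.007, "dz": -0.01, "roll": 0, "gripper": -1},
    {"dx": 0.001, "dy": 0.007, "dz": -0.01, "roll": 0, "gripper": -1},
  ],
)

```text
clock: 26.4
tcp_pos: [0.5116, -0.081, 0.2656]
tcp_rot: [0.204, 3.133, -0.01]
force: [-9.8, -5.9, 33.4]
grip_width: 0.0003
```

Contact with the leg is firm: the force jumped to 17 and then 33 N with almost no motion. Lifting clear straight up.

Emit:
servo_tool(
  steps=[
    {"dx": 0, "dy": -0.01, "dz": 0.06, "roll": 0, "gripper": -1},
    {"dx": 0, "dy": -0.01, "dz": 0.2, "roll": 0, "gripper": -1},
    {"dx": 0, "dy": -0.01, "dz": 0.38, "roll": 0, "gripper": -1},
    {"dx": 0, "dy": -0.01, "dz": 0.5, "roll": 0, "gripper": -1},
    {"dx": 0, "dy": -0.2, "dz": 0.5, "roll": 0, "gripper": -1},
    {"dx": 0, "dy": -0.4, "dz": 0.5, "roll": 0, "gripper": -1},
    {"dx": 0, "dy": -0.4, "dz": 0.5, "roll": 0, "gripper": -1},
  ],
)

```text
clock: 27.1
tcp_pos: [0.5106, -0.1876, 0.3857]
tcp_rot: [-0.222, -3.132, 0.008]
force: [-0.2, 0.3, -1.0]
grip_width: -0.0001
```

```bash
python3 look.py 34
python3 -c "
import cv2
b=cv2.imread('pics/side34.png');cv2.imwrite('pics/q3.png',cv2.resize(b[110:290,120:430],None,fx=2.5,fy=2.5))
import pickle,numpy as np
from h import *
for n in('scene','side'):
    s0=pickle.load(open(n+'0.pkl','rb'))['color'];s1=snapshot(n)['color'];cv2.imwrite(f'pics/{n}_end.png',s1)"
```

```text
easel xy 0.012835976920390261 -0.031686864555837045 z 0.3867211339976968 F [0.1 0.4 0.5] M [ 0.07  0.02 -0.  ] 0.00017569984585479335 27.25
```

View pics/q3.png

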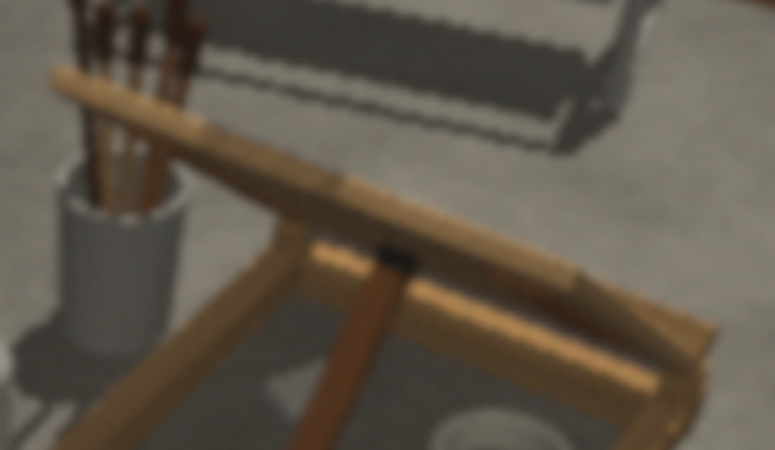

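View pics/scene_end.png

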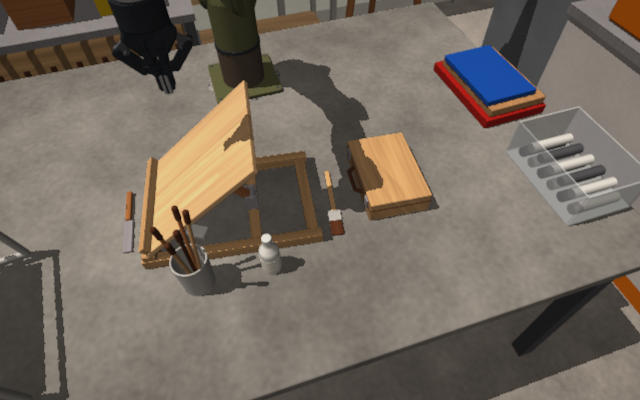

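View pics/both34.png

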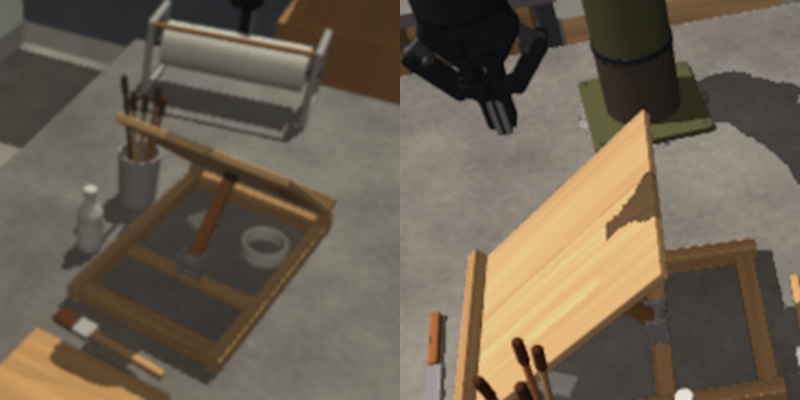

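```bash
python3 -c "
from rig import close_job
print(close_job())"
```

```text
the job is handed in; nothing more can be done
None
```

The easel is set up: the prop leg is home against its stop and the board's back rests on it. I handed the job in at about 27 s of the 58 s allowed.

**What I did**
- I pinched the leg's sides near its tip and swung it past upright. The gripper's body nudged the board back to its steepest stop on the way, at about 12 N or less.
- I let the leg lean on its catch, then pushed it through with the back of an opened finger.
- I pressed the board down with the shut fingertips until it met the leg, then lifted clear.

**What the last checks showed**
- **Leg:** after it snapped, its tip matched the predicted position for 2.304 rad in both the scene and side views.
- **Board:** the force rose from about 4 to 33 N over the last 2 mm of travel, so it is firmly on the leg. The cameras put it at about 0.70 to 0.71, against 0.699 expected.
- **Robot:** it was clear of everything, with near-zero force, when I handed in.
- **Other things:** the brush, bottle, jar, palette knife and sketch box looked unmoved in the scene view, and the tape and eraser in the side view. I compared by eye and did not measure.

**What disagreed**
- The slow pushes met far more resistance than the catch was said to have: up to 28 N, or about 2 N m or more by my estimate, against a quoted peak of 0.45 N m. Three slow pushes (and a light probe near the tip) failed. A quicker one, at roughly 0.2 m/s, snapped it home. I did not find the cause, and I could not see the peak force during that quick push, because forces are only reported at the end of each move.

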